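# Refill the peg jar from the parts case

### The arm

A 7-joint arm with a two-finger parallel gripper is mounted at the origin on the work surface. World frame = base frame: x ahead of the robot, y to its left, z up, the work surface at z = 0. Lengths are in m, angles in rad, forces in N, time in s.
With the tool pointing down it reaches from about 0.4 to 0.9 m from the base axis. Payload 5.5 kg.
Tool frame: the origin (TCP) lies where the fingers leave the gripper's body, on its centre line; the fingertips stand 66 mm ahead of it and the grasp point (between the pads) lies 47 mm ahead of it (ctrl.tips_ahead is the distance from the TCP to the fingertips, in m); z points along the fingers, y is the direction in which the jaws open and shut (so a half turn about z gives the same grasp; the last joint's range is limited). The gripper opens to 92 mm and grips with 3 to 60 N. Pads are 19 mm wide; open, the fingers measure 130 mm over their backs; the gripper's body (75 mm by 190 mm) begins 47 mm behind the grasp point.
Start: joints at [1.551, 0.501, -0.427, 1.55, 0.221, 1.138, -0.21], TCP at [0.181, -0.624, 0.292] pointing down, gripper open.
Joint ranges: [-2.88, 2.88], [-0.31, 2.03], [-1.54, 1.56], [0.2, 2.42], [-1.41, 4.55], [0.19, 2.02], [-2.57, 2.57]. Speed limits (rad/s): [2.57, 2.57, 3.14, 3.14, 3.14, 3.14, 3.14].

### API

Orientations are given as [roll, pitch, yaw] about the fixed x, y, z axes, in that order (R = Rz(yaw) Ry(pitch) Rx(roll)).
In Python, from station import sense, optics, order, ctrl gives the robot as it stands.
- The arm moves only by the shell command python3 -m jog 'ROWS' [FORCE]. ROWS is JSON, one flat list of numbers, 7 for each row, row after row: the opening, from -1 (shut) to 1 (fully open), so that 0 is half open, then the shift along the tool's x, y, z in cm, then the turn, a rotation vector about the tool's x, y, z in rad. In form: [fingers, dx, dy, dz, ax, ay, az, fingers, dx, dy, dz, ax, ay, az, ...]. A call has 1 to 10 rows; each row is the pose to reach, as a shift and turn from the pose measured when the call began, along the tool's axes at that moment; what a row does not reach only later rows make up. A row lasts 1/12 s, in which the tool goes at most 41.7 mm and 7.16 degrees, less where a joint would pass 70% of its speed; a pose out of reach is approached as far as the arm can. A call with a gripper value outside its range is refused whole. The fingers move at their own pace and stop on an object; FORCE is the grip in N (left out, the last holds). Time passes only in rows, so rows that repeat a pose let the fingers close. It gives the time, the measured TCP pose, the force and the opening at its end, in the units of the state.
- sense(): the state, without advancing time (a new reading comes with each control period).
- optics.get_image(name): name is "scene" or "side" or "wrist"; returns the picture (420x560x3 uint8, red, green, blue); there is no depth.
- optics.camera_params(name): a dict with "fx", "fy", "cx", "cy" (pixels), "world_from_camera" (4x4, takes a point from camera to world coordinates); the wrist camera has in their place "mount" (4x4, takes a point from camera to tool coordinates, whose origin is the TCP and whose axes are the flange's). Camera axes: x right, y down, z forward; pixel columns grow to the right and rows downward; lengths in m; the calibration is good to about 2 mm. A picture is of the moment at which its call begins: read the wrist's pose just before it. camera_params takes no time and is no camera call.
- order.job_done(): hands the job in, once; it reports no verdict.
The state is a dict: "t": time; "joints": joint angles; "dq": joint speeds; "joint_torque": joint torques, N m; "tcp_pos": TCP position; "tool_rot": TCP orientation; "contact_force": force on the tool from outside, world axes, zero at the start; "ft_torque": the same for the moment, N m; "finger_gap": finger opening in m.
Only numpy, scipy, OpenCV 4.12 (cv2) and the standard library are available. Lean on these libraries where they do the work, as an engineer would, in place of code of your own. Each camera call takes 0.05 s, during which the arm holds its last target.

### The job

Top up the glass jar with frame pegs: throw the parts case's lid back until it stays open by itself, lift out the scoop tray with its pegs and tip them off its open lip into the jar, and put every peg left lying on the bench in the jar too. Then lay the empty tray back flat in the front bay of the case and shut the lid. Keep the jar standing and leave the tools and other parts on the bench where they lie.

Things in the scene. Friction and masses are not known exactly. Their poses are not given: they have to be found in the camera images.
- case: low plywood parts case with iron corners, fixed to the bench; lower half 190 (x) x 200 (y) x 45 mm high, walls and floor 8 mm thick; closed it is 90 mm high without the bow handle. Origin at the centre of its underside, z up; the hinge is along its +x side (x = +95 mm, 45 mm up), its front is the -x side
- tray_bay (a point): centre of the floor of the wide front bay in the case (33 mm from the case's origin toward -x, 8 mm up; axes as the case): the bay runs 54 mm either way along x and 92 mm either way along y, up to a divider 40 mm high. The tray lives here, its lip toward the case's -y and grip block toward +y. Behind the divider is a narrow bay with spare brass wheels
- lid (a joint): angle of the case lid in rad: 0 shut, grows as it opens up and back over the hinge, stop at 1.9. The lid is a half shell 45 mm deep, 0.45 kg, on a slightly damped hinge: left alone it falls shut below about 1.2 rad and falls open to its stop above about 1.3 rad.
- lid_hinge (a point): middle of the lid's hinge line, fixed to the case; the line runs along the case's y axis. The orientation turns with the lid.
- lid_bar (a point): middle of the cross bar of the steel bow handle on the lid's top, near the front edge: round bar 10 mm thick, 96 mm long, parallel to the hinge line, its centre 38 mm off the lid's top face, 180 mm in front of and 83 mm above the hinge line when the lid is shut (radius 198 mm); it can turn between the fingers that pinch it
- tray: aluminium scoop tray, 140 g, floor 115 (x) x 80 (y) x 2.5 mm, side walls 20 mm high, back wall 28 mm, open at the lip end (-x); wooden grip block 18 (x) x 46 (y) mm, 66 mm high, behind the back wall (centre x = +66.5 mm). Origin: centre of the floor's underside, z up. Starts in the shut case with 2 to 4 pegs in it; they slide off when it is tipped more than about 30 degrees
- tray_lip (a point): middle of the tray's open lip edge, on the floor's top face (57.5 mm from the tray's origin toward -x, 2.5 mm up)
- tray_grip (a point): point in the middle of the tray's grip block, 55 mm above the tray's underside (11 mm below the block's top): pinch the 18 mm thickness here, closing along the tray's x
- jar: squat open glass clip-top jar (lid off), loose, 0.55 kg plus pegs, outer diameter 134 mm, 62 mm high, wall 4 mm (mouth 126 mm wide), floor 6 mm thick; origin at the centre of its underside, z up
- tray_peg1: square wooden frame peg, 42 x 18 x 18 mm, 12 g, with a short round tenon at one end; origin at its middle, x along its length; it may come to lie on any side; one of those in the scoop tray (may be absent)
- tray_peg2: square wooden frame peg, 42 x 18 x 18 mm, 12 g, with a short round tenon at one end; origin at its middle, x along its length; it may come to lie on any side; one of those in the scoop tray (may be absent)
- tray_peg3: square wooden frame peg, 42 x 18 x 18 mm, 12 g, with a short round tenon at one end; origin at its middle, x along its length; it may come to lie on any side; one of those in the scoop tray (may be absent)
- tray_peg4: square wooden frame peg, 42 x 18 x 18 mm, 12 g, with a short round tenon at one end; origin at its middle, x along its length; it may come to lie on any side; one of those in the scoop tray (may be absent)
- bench_peg1: square wooden frame peg, 42 x 18 x 18 mm, 12 g, with a short round tenon at one end; origin at its middle, x along its length; it may come to lie on any side; one of those left lying on the bench (may be absent)
- bench_peg2: square wooden frame peg, 42 x 18 x 18 mm, 12 g, with a short round tenon at one end; origin at its middle, x along its length; it may come to lie on any side; one of those left lying on the bench (may be absent)
- bench_peg3: square wooden frame peg, 42 x 18 x 18 mm, 12 g, with a short round tenon at one end; origin at its middle, x along its length; it may come to lie on any side; one of those left lying on the bench (may be absent)
- bench_peg4: square wooden frame peg, 42 x 18 x 18 mm, 12 g, with a short round tenon at one end; origin at its middle, x along its length; it may come to lie on any side; one of those left lying on the bench (may be absent)
- jar_peg1: square wooden frame peg, 42 x 18 x 18 mm, 12 g, with a short round tenon at one end; origin at its middle, x along its length; it may come to lie on any side; already in the jar
- jar_peg2: square wooden frame peg, 42 x 18 x 18 mm, 12 g, with a short round tenon at one end; origin at its middle, x along its length; it may come to lie on any side; already in the jar
- embedder: bystander: spur embedder, turned wooden handle 105 mm long and 22 mm thick, brass toothed wheel 28 mm across at its +x end, 175 mm in all; origin at the bench, near the middle
- end_bar: bystander: pale cedar end bar, 232 (x) x 36 (y) x 10 mm, lying flat; origin at the centre of its underside
- frame_lug: bystander: dented aluminium frame lug, 50 (x) x 24 x 16 mm; origin at the centre of its underside
- hive_tool: bystander: flat steel hive tool, 232 (x) x 44 mm, 5 mm thick with one end turned up 18 mm; origin at the centre of its underside
- wire_spool: bystander: wooden spool of frame wire standing upright, diameter 64 mm, 46 mm high; origin at the centre of its underside
There are look-alikes about, which are no part of the job. What is shaped like the jar_peg1 but purple is not meant.

How it is judged:
By the outcome, as a careful person would: the job done as asked, in the order asked, and still so for the second after the job is handed in, with the robot touching nothing.
Of tray_peg1, tray_peg2, tray_peg3, tray_peg4 only 2 to 4 are there at a start; the rules pass over those that are not, and their reading is None.
Of bench_peg1, bench_peg2, bench_peg3, bench_peg4 only 2 to 4 are there at a start; the rules pass over those that are not, and their reading is None.
At some moment in a run one of bench_peg1, bench_peg2, bench_peg3, bench_peg4, jar may be knocked a few centimetres aside while the robot is not near it.
Once in a run the grip may slacken for a moment while it holds something.
It also fails if it takes over 210 s, if anything falls off the work surface, if the arm or the gripper's body presses on something with over 40 N, if the wrist force passes 120 N, or if a joint passes its speed limit or range.

## Working session

There is one attempt and no reset: what is moved stays moved. The work goes in short steps, Python scripts to look and compute and a shell command to move; the robot and the scene stay as the last step left them, time stands still between calls to the robot, and variables do not carry over. Pictures are saved under pics/ and viewed, and the job is handed in when it is done.

```bash
ls; mkdir -p pics; python3 - <<'E'
from station import sense, optics, order, ctrl
import cv2
s=sense()
for k,v in s.items(): print(k,v)
for n in("scene","side","wrist"):
    p=optics.camera_params(n); print(n,p)
    cv2.imwrite(f"pics/{n}0.png",cv2.cvtColor(optics.get_image(n),cv2.COLOR_RGB2BGR))
E
```

```text
pics
t 0.0
joints [ 1.55120553  0.50181985 -0.42676838  1.55147027  0.22079463  1.13827998
 -0.21027973]
dq [ 2.04616106e-03  4.84541638e-04  2.68544552e-03  1.70268355e-03
  1.11069779e-04  5.03172953e-05 -4.64145339e-04]
joint_torque [ 2.44864314e-04 -5.66599810e+01 -5.81611767e+00 -2.79113388e+01
 -6.86233048e-02  3.06810695e-02  1.86658749e-04]
tcp_pos [ 0.1811556  -0.62364334  0.29118532]
tool_rot [-3.13966849e+00 -5.49123841e-05  2.82847621e-01]
contact_force [-0.58546707 -0.67881191 -0.05410154]
ft_torque [ 0.05528817 -0.05374325  0.03580196]
finger_gap 0.09190097377386008
scene {'fx': 462.87904804684786, 'fy': 462.87904804684786, 'cx': 283.3784678823498, 'cy': 208.18867987433228, 'world_from_camera': array([[-0.74686729,  0.53825791, -0.39047109,  1.03253726],
       [ 0.66493886,  0.61047611, -0.43031992,  0.59461685],
       [ 0.00675017, -0.58103127, -0.81385324,  1.00245368],
       [ 0.        ,  0.        ,  0.        ,  1.        ]])}
side {'fx': 398.91895575964446, 'fy': 398.91895575964446, 'cx': 288.4378808289289, 'cy': 205.85430299216537, 'world_from_camera': array([[-0.98865047, -0.11054726,  0.10173272,  0.48098514],
       [-0.14855236,  0.61830606, -0.77177057,  0.97739961],
       [ 0.02241516, -0.77812397, -0.62771064,  0.7802705 ],
       [ 0.        ,  0.        ,  0.        ,  1.        ]])}
wrist {'fx': 318.26526380866824, 'fy': 318.26526380866824, 'cx': 285.1472396584589, 'cy': 208.46425043074828, 'mount': array([[ 1.07715082e-03, -9.69015978e-01, -2.46995697e-01,
         6.64334968e-02],
       [ 9.99999383e-01,  1.11111596e-03,  1.86656244e-06,
        -1.04471720e-03],
       [ 2.72632132e-04, -2.46995547e-01,  9.69016577e-01,
        -9.23290764e-02],
       [ 0.00000000e+00,  0.00000000e+00,  0.00000000e+00,
         1.00000000e+00]])}
```

View pics/scene0.png

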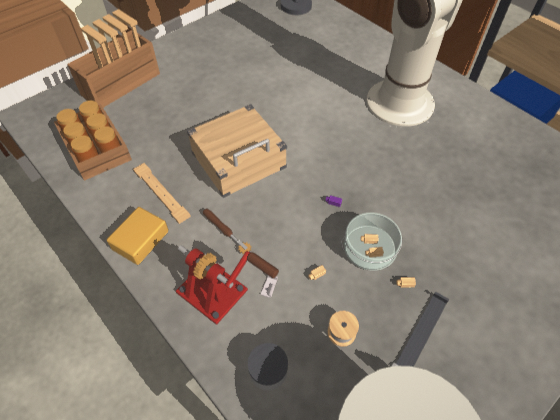

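View pics/side0.png

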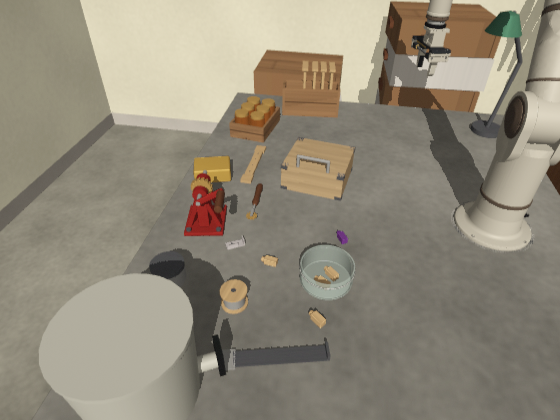

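View pics/wrist0.png

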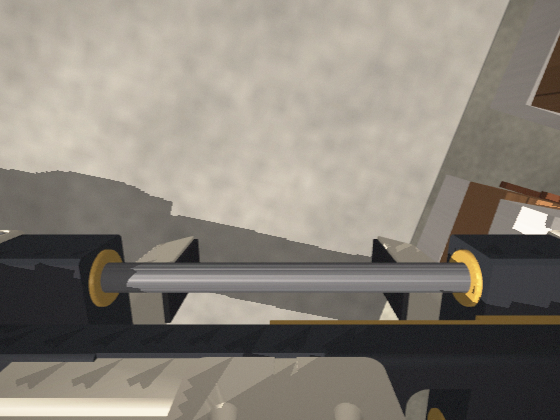

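The scene view shows the shut case around (240,150), the jar at (373,242), bench pegs at (317,272) and (406,282), and a purple decoy at (334,201). I'll enlarge these to measure.

```bash
cat > h.py <<'E'
import numpy as np, cv2
from scipy.spatial.transform import Rotation as R
from station import sense, optics, order, ctrl
def ray(n,u,v,pose=None):
    p=optics.camera_params(n)
    d=np.array([(u-p['cx'])/p['fx'],(v-p['cy'])/p['fy'],1])
    T=p['world_from_camera'] if n!='wrist' else pose@p['mount']
    return T[:3,3],T[:3,:3]@d
def tcp():
    s=sense();T=np.eye(4);T[:3,3]=s['tcp_pos'];T[:3,:3]=R.from_euler('xyz',s['tool_rot']).as_matrix();return T
def at(n,u,v,z,pose=None):
    o,d=ray(n,u,v,pose);return o+d*(z-o[2])/d[2]
def tri(*obs):
    A=np.zeros((3,3));b=np.zeros(3)
    for n,u,v in obs:
        o,d=ray(n,u,v);d=d/np.linalg.norm(d);M=np.eye(3)-np.outer(d,d);A+=M;b+=M@o
    return np.linalg.solve(A,b)
def proj(n,X,pose=None):
    p=optics.camera_params(n);T=p['world_from_camera'] if n!='wrist' else pose@p['mount']
    c=np.linalg.inv(T)@np.append(X,1);return c[0]/c[2]*p['fx']+p['cx'],c[1]/c[2]*p['fy']+p['cy']
def snap(n,name,crop=None,k=1):
    im=cv2.cvtColor(optics.get_image(n),cv2.COLOR_RGB2BGR)
    cv2.imwrite(f'pics/raw_{name}.png',im)
    if crop: x0,y0,x1,y1=crop;im=im[y0:y1,x0:x1]
    if k!=1: im=cv2.resize(im,None,fx=k,fy=k,interpolation=cv2.INTER_CUBIC)
    cv2.imwrite(f'pics/{name}.png',im)
def go(pos,rpy=None,Rm=None):
    """rows needed: shift in tool axes (cm) and rotvec"""
    T=tcp();Rt=Rm if Rm is not None else (R.from_euler('xyz',rpy).as_matrix() if rpy is not None else T[:3,:3])
    d=T[:3,:3].T@(np.array(pos)-T[:3,3])*100
    w=R.from_matrix(T[:3,:3].T@Rt).as_rotvec()
    n=max(np.linalg.norm(d)/4.17,np.degrees(np.linalg.norm(w))/7.16)
    print('d',d.round(2),'w',w.round(3),'minrows',round(n,1));return d,w
E
python3 - <<'E'
import cv2
a=cv2.imread('pics/scene0.png');b=cv2.imread('pics/side0.png')
cv2.imwrite('pics/c1.png',cv2.resize(a[90:210,170:310],None,fx=5,fy=5,interpolation=cv2.INTER_CUBIC))
cv2.imwrite('pics/c2.png',cv2.resize(b[130:205,270:365],None,fx=8,fy=8,interpolation=cv2.INTER_CUBIC))
cv2.imwrite('pics/c3.png',cv2.resize(a[190:300,300:430],None,fx=5,fy=5,interpolation=cv2.INTER_CUBIC))
cv2.imwrite('pics/c4.png',cv2.resize(b[225:335,230:370],None,fx=5,fy=5,interpolation=cv2.INTER_CUBIC))
E
```

```text
(no output)
```

View pics/c1.png

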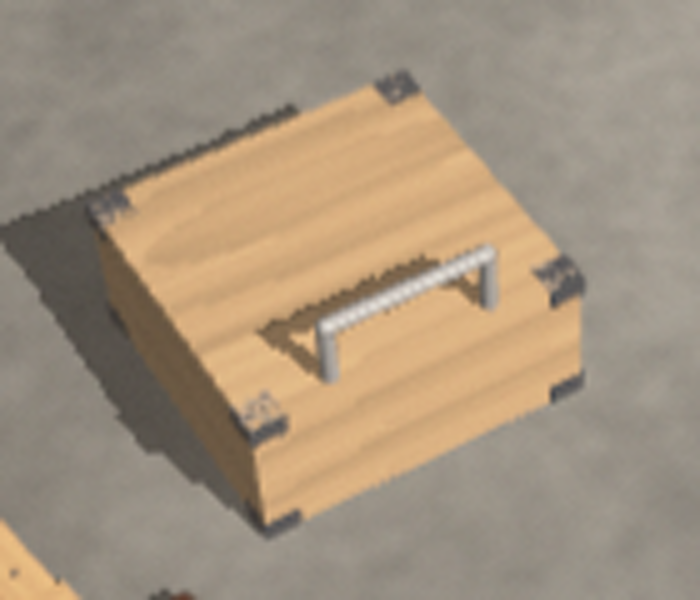

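View pics/c2.png

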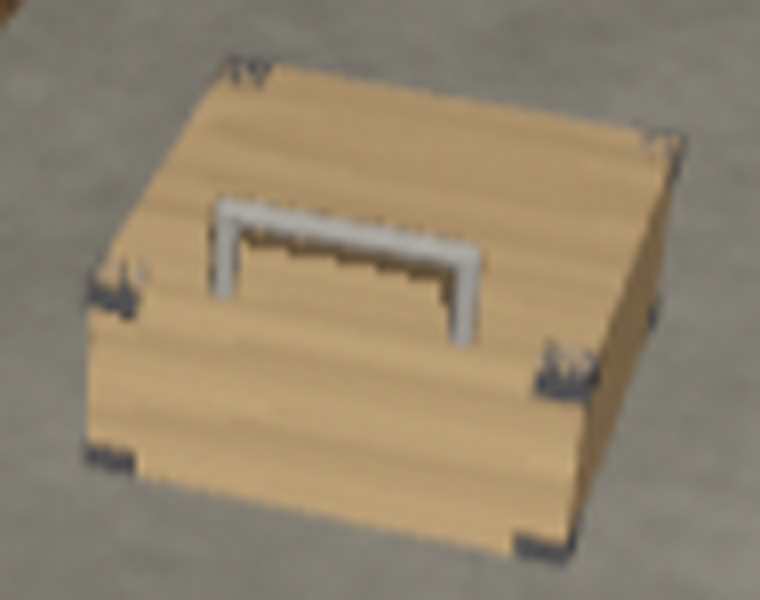

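View pics/c3.png

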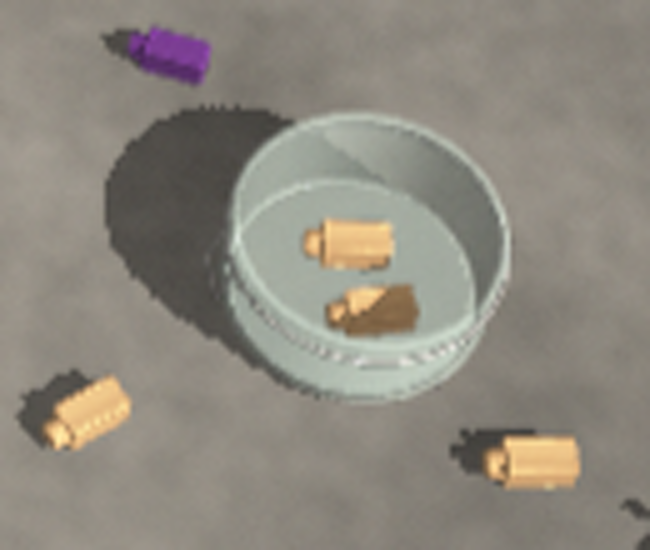

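View pics/c4.png

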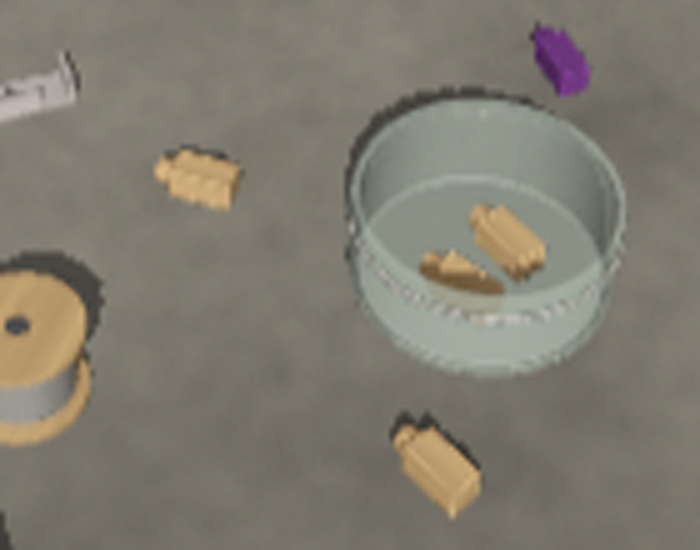

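```bash
python3 - <<'E'
from h import *
f=lambda v:np.array(v).round(4)
S=lambda x,y:('scene',170+x/5,90+y/5)
D=lambda x,y:('side',270+x/8,130+y/8)
print('bar',f(tri(S(325,328),D(226,210))),f(tri(S(490,253),D(470,252))))
# case top corners
print('FL',f(tri(S(252,428),D(92,292))),f(at(*S(252,428),.09)))
print('FR',f(tri(S(582,282),D(590,380))),f(at(*S(582,282),.09)))
print('BL',f(at(*S(92,210),.09)),f(at(*D(228,62),.09)))
print('BR',f(at(*S(405,72),.09)),f(at(*D(684,140),.09)))
print('bottom FL',f(at(*S(268,536),0)),f(at(*D(88,455),0)))
print('bottom FR',f(at(*S(580,396),0)),f(at(*D(568,562),0)))
S=lambda x,y:('scene',300+x/5,190+y/5)
D=lambda x,y:('side',230+x/5,225+y/5)
print('jar rim L,R',f(at(*S(232,235),.062)),f(at(*S(511,240),.062)),'top/bot',f(at(*S(375,112),.062)),f(at(*S(365,362),.062)))
print('jar rim side L,R',f(at(*D(352,190),.062)),f(at(*D(626,215),.062)),'top/bot',f(at(*D(490,97),.062)),f(at(*D(490,318),.062)))
print('pegA body ends top',f(at(*S(65,422),.018)),f(at(*S(122,395),.018)))
print('pegA side',f(at(*D(168,165),.018)),f(at(*D(238,182),.018)), f(at(*D(203,180),.009)),f(at(*S(95,412),.009)))
print('pegB body',f(at(*S(503,452),.018)),f(at(*S(575,450),.018)),f(at(*S(542,462),.009)))
print('pegB side',f(at(*D(440,472),.009)),f(at(*D(405,440),.018)),f(at(*D(465,490),.018)))
print('purple',f(at(*S(175,55),.009)))
print('cyl scene left/right edge z0',f(at('scene',345,400,0)),f(at('scene',480,410,0)),f(at('side',50,340,0)),f(at('side',190,380,0)))
for n in('scene','side'):print(n,[f(at(n,u,v,0)) for u,v in((0,0),(560,0),(0,420),(560,420))])
print('hive', f(at('side',232,358,0)),f(at('side',328,352,0)),f(at('scene',440,297,0)),f(at('scene',400,360,0)))
print('spool',f(at('scene',344,328,.046)))
E
```

```text
bar [ 0.594  -0.0731  0.1256] [ 0.4988 -0.0557  0.1283]
FL [ 0.6449 -0.0747  0.0824] [ 0.6473 -0.0701  0.09  ]
FR [ 0.4489 -0.0389  0.0862] [ 0.4535 -0.0343  0.09  ]
BL [ 0.6194 -0.2514  0.09  ] [ 0.6146 -0.253   0.09  ]
BR [ 0.4204 -0.224   0.09  ] [ 0.4156 -0.2231  0.09  ]
bottom FL [ 0.6485 -0.0696  0.    ] [ 0.6465 -0.0765  0.    ]
bottom FR [ 0.4558 -0.0318  0.    ] [ 0.4467 -0.0396  0.    ]
jar rim L,R [0.5245 0.2604 0.062 ] [0.4264 0.3507 0.062 ] top/bot [0.4191 0.2575 0.062 ] [0.5284 0.3489 0.062 ]
jar rim side L,R [0.5357 0.3086 0.062 ] [0.403  0.3024 0.062 ] top/bot [0.4738 0.2324 0.062 ] [0.4634 0.3766 0.062 ]
pegA body ends top [0.6358 0.2647 0.018 ] [0.6054 0.2724 0.018 ]
pegA side [0.6362 0.2664 0.018 ] [0.5981 0.2721 0.018 ] [0.6179 0.2654 0.009 ] [0.6177 0.2674 0.009 ]
pegB body [0.4921 0.4128 0.018 ] [0.4658 0.4347 0.018 ] [0.4773 0.4269 0.009 ]
pegB side [0.4783 0.4252 0.009 ] [0.4957 0.4171 0.018 ] [0.4664 0.4393 0.018 ]
purple [0.4369 0.1429 0.009 ]
cyl scene left/right edge z0 [0.7787 0.5101 0.    ] [0.587 0.706 0.   ] [1.0475 0.5668 0.    ] [0.7195 0.6043 0.    ]
scene [array([ 0.7168, -1.4079,  0.    ]), array([-0.9393,  0.0326,  0.    ]), array([1.3221, 0.0785, 0.    ]), array([0.4822, 0.8242, 0.    ])]
side [array([ 3.2933, -2.1884,  0.    ]), array([-1.4214, -3.4322,  0.    ]), array([1.0375, 0.7331, 0.    ]), array([0.0033, 0.5676, 0.    ])]
hive [0.6487 0.5443 0.    ] [0.4494 0.4975 0.    ] [0.4462 0.4988 0.    ] [0.6305 0.5321 0.    ]
spool [0.6861 0.4107 0.046 ]
```

```bash
python3 - <<'E'
from h import *
go([0.546,-0.064,0.26],[np.pi,0,-0.181])
f=lambda v:np.array(v).round(3)
for p in [(205,210),(240,248),(276,270)]: print('emb',f(at('scene',*p,.01)))
print('lug',f(at('scene',268,287,.008)), f(at('side',236,242,.008)))
print('endbar',f(at('scene',138,168,0)),f(at('scene',184,216,0)))
E
```

```text
d [ 50.65 -43.57   3.21] w [-0.001  0.     0.464] minrows 16.0
emb [ 0.714 -0.062  0.01 ]
emb [0.718 0.089 0.01 ]
emb [0.691 0.195 0.01 ]
lug [0.734 0.215 0.008] [0.725 0.211 0.008]
endbar [ 0.767 -0.312  0.   ] [ 0.764 -0.089  0.   ]
```

```bash
python3 -m jog '[1,50.7,-43.6,3.2,0,0,0.464,1,50.7,-43.6,3.2,0,0,0.464,1,50.7,-43.6,3.2,0,0,0.464,1,50.7,-43.6,3.2,0,0,0.464,1,50.7,-43.6,3.2,0,0,0.464,1,50.7,-43.6,3.2,0,0,0.464,1,50.7,-43.6,3.2,0,0,0.464,1,50.7,-43.6,3.2,0,0,0.464,1,50.7,-43.6,3.2,0,0,0.464,1,50.7,-43.6,3.2,0,0,0.464]' 20; python3 -c "
from h import *
go([0.546,-0.064,0.26],[np.pi,0,-0.181])"
```

```text
t: 0.98
tcp_pos: [0.409, -0.2735, 0.2722]
tool_rot: [-3.141, 0.001, -0.181]
contact_force: [0.7, -1.6, -0.1]
finger_gap: 0.0922
d [  9.7  -23.08   1.24] w [-0.001  0.001 -0.   ] minrows 6.0
```

```bash
python3 -m jog '[1,9.7,-23.1,1.2,0,0,0,1,9.7,-23.1,1.2,0,0,0,1,9.7,-23.1,1.2,0,0,0,1,9.7,-23.1,1.2,0,0,0,1,9.7,-23.1,1.2,0,0,0,1,9.7,-23.1,1.2,0,0,0,1,9.7,-23.1,1.2,0,0,0,1,9.7,-23.1,1.2,0,0,0]'; python3 -c "
from h import *
go([0.546,-0.064,0.26],[np.pi,0,-0.181])
T=tcp();snap('wrist','w1')
for z in (.128,):
  print([np.round(proj('wrist',p,T)) for p in ([.594,-.0731,z],[.4988,-.0557,z])])"
```

```text
t: 1.65
tcp_pos: [0.547, -0.0598, 0.2602]
tool_rot: [-3.139, 0.001, -0.175]
contact_force: [-0.8, -1.0, -0.5]
finger_gap: 0.0918
d [-0.02  0.44  0.01] w [-0.003  0.001  0.006] minrows 0.1
[array([294., 153.]), array([293., 280.])]
```

View pics/w1.png

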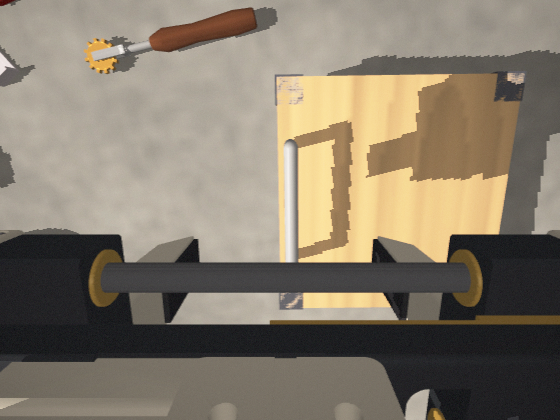

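```bash
python3 -m jog '[0.2,0,0.25,4,0,0,0,0,0,0.25,8.5,0,0,0,0,0,0.25,8.5,0,0,0,0,0,0.25,8.5,0,0,0,-1,0,0.25,8.5,0,0,0,-1,0,0.25,8.5,0,0,0,-1,0,0.25,8.5,0,0,0,-1,0,0.25,8.5,0,0,0,-1,0,0.25,8.5,0,0,0,-1,0,0.25,8.5,0,0,0]' 25; python3 -c "
from h import *
print(sense()['contact_force']);print(tcp().round(4))"
```

```text
t: 2.53
tcp_pos: [0.5459, -0.065, 0.1758]
tool_rot: [-3.141, 0.0, -0.178]
contact_force: [0.5, 1.2, 1.0]
finger_gap: 0.03
[0.49376809 1.22790897 0.97571837]
[[ 9.841e-01 -1.774e-01 -1.000e-04  5.459e-01]
 [-1.774e-01 -9.841e-01  1.000e-03 -6.500e-02]
 [-3.000e-04 -9.000e-04 -1.000e+00  1.758e-01]
 [ 0.000e+00  0.000e+00  0.000e+00  1.000e+00]]
```

```bash
python3 -m jog '[-1,0,0,0,0,0,0,-1,0,0,0,0,0,0,-1,0,0,0,0,0,0]' 25; python3 -c "
from h import *
print(tcp()[:3,3].round(4))"
python3 -m jog '[-1,0,1,-1.8,0,0,0,-1,0,2.02,-3.4,0,0,0,-1,0,3.3,-4.95,0,0,0,-1,0,4.67,-6.34,0,0,0,-1,0,6.2,-7.6,0,0,0,-1,0,7.84,-8.69,0,0,0,-1,0,9.6,-9.6,0,0,0,-1,0,11.43,-10.37,0,0,0,-1,0,11.43,-10.37,0,0,0]' 25; python3 -c "
from h import *
print(tcp()[:3,3].round(4)); snap('side','s2',(200,60,440,240),3)"
```

```text
t: 2.78
tcp_pos: [0.5462, -0.0639, 0.176]
tool_rot: [-3.139, -0.0, -0.178]
contact_force: [0.3, 8.7, 1.9]
finger_gap: 0.0097
[ 0.5462 -0.0639  0.176 ]
t: 3.53
tcp_pos: [0.5271, -0.1785, 0.2827]
tool_rot: [-3.139, -0.004, -0.181]
contact_force: [-1.6, 5.1, 10.9]
finger_gap: 0.0086
[ 0.5271 -0.1785  0.2827]
```

View pics/s2.png

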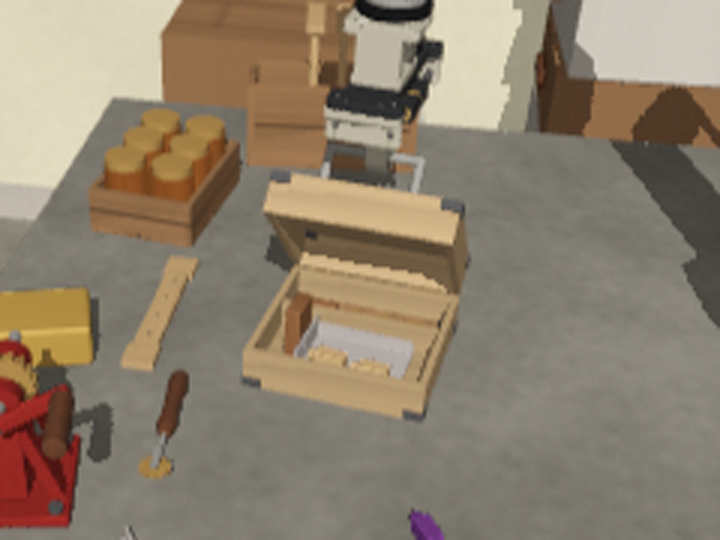

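```bash
python3 -m jog '[-1,0,1.8,-0.3,0,0,0,-1,0,3.7,-0.7,0,0,0,-1,0,5.6,-0.8,0,0,0,-1,0,7.6,-0.8,0,0,0,-1,0,9.5,-0.5,0,0,0,-1,0,11.5,-0.2,0,0,0,-1,0,13.4,0.45,0,0,0,-1,0,13.4,0.45,0,0,0]'; python3 -c "
from h import *
print(tcp()[:3,3].round(4)); snap('side','s3',(200,60,440,240),3)"
```

```text
t: 4.25
tcp_pos: [0.5041, -0.314, 0.2772]
tool_rot: [-3.141, -0.01, -0.185]
contact_force: [4.0, -3.4, 5.2]
finger_gap: 0.0089
[ 0.5041 -0.314   0.2772]
```

View pics/s3.png

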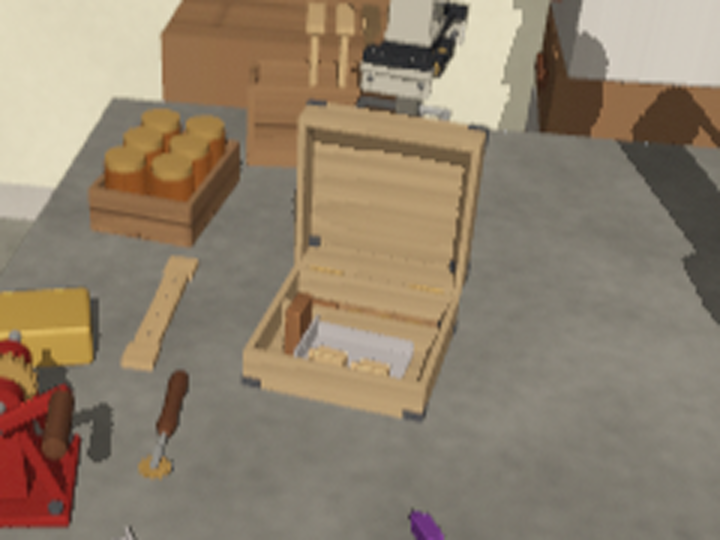

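```bash
python3 -m jog '[-0.4,0,0,0,0,0,0,-0.4,0,0,0,0,0,0,-0.4,0,0,0,0,0,0,-0.4,0,0,-1.5,0,0,0,-0.4,0,0,-4,0,0,0,-0.4,0,0,-8,0,0,0,-0.4,0,0,-12,0,0,0,-0.4,0,0,-12,0,0,0]'; python3 -c "
from h import *
print(tcp()[:3,3].round(4)); snap('side','s4',(200,60,440,240),3)
T=tcp(); snap('wrist','w4')"
```

```text
t: 4.97
tcp_pos: [0.5063, -0.3122, 0.4062]
tool_rot: [3.138, -0.02, -0.182]
contact_force: [1.7, -0.5, 1.0]
finger_gap: 0.0277
[ 0.5063 -0.3122  0.4062]
```

View pics/s4.png

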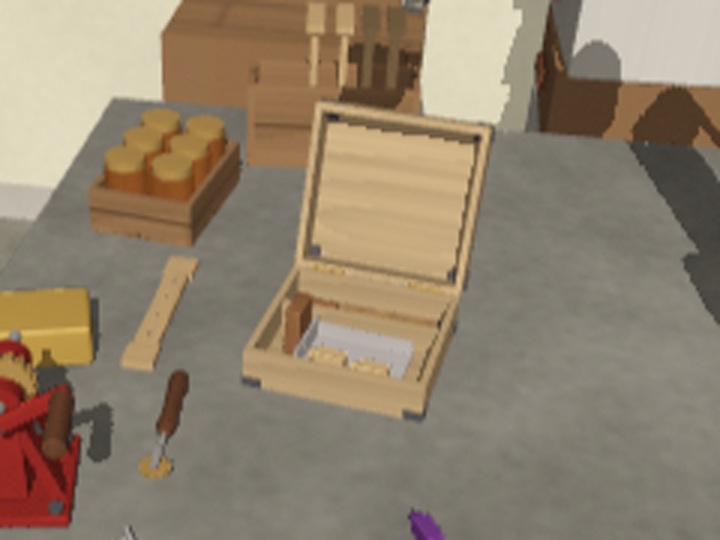

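View pics/w4.png

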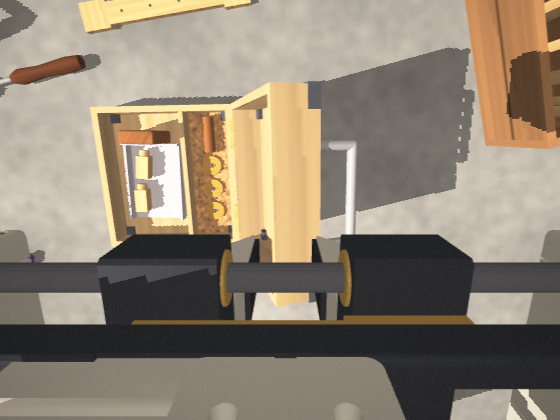

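```bash
python3 -c "
from h import *
s=sense();print(s['joints'].round(3))
T=tcp()
import cv2
im=cv2.imread('pics/raw_w4.png')[90:250,80:260];cv2.imwrite('pics/w4c.png',cv2.resize(im,None,fx=4,fy=4,interpolation=cv2.INTER_CUBIC))
im=cv2.imread('pics/raw_s4.png')[140:205,275:360];cv2.imwrite('pics/s4c.png',cv2.resize(im,None,fx=8,fy=8,interpolation=cv2.INTER_CUBIC))
"
```

```text
[ 0.961  0.325 -0.578  1.57   0.18   1.289 -1.394]
```

View pics/w4c.png

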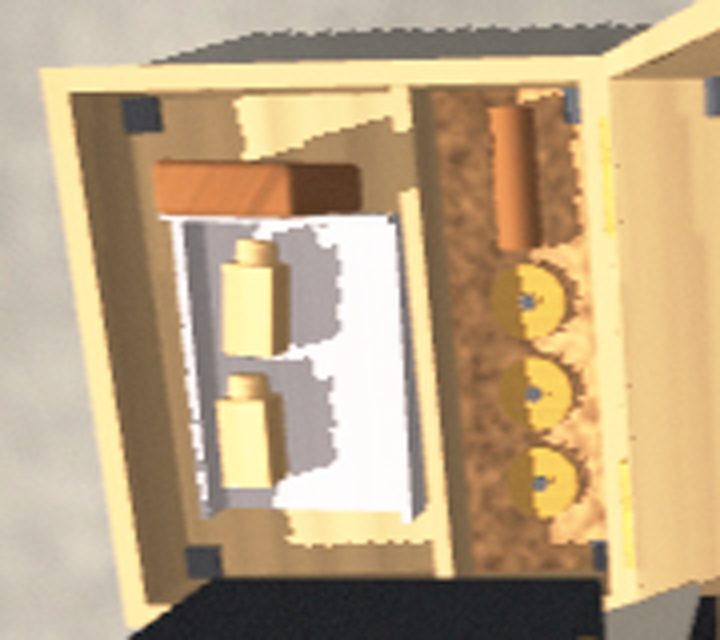

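View pics/s4c.png

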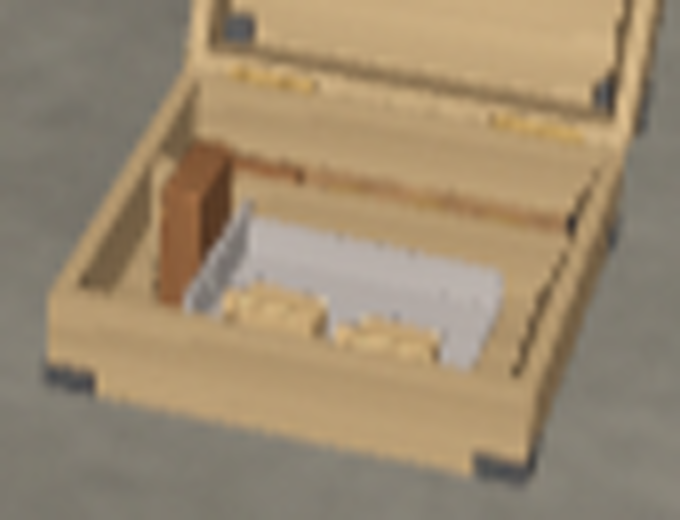

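```bash
python3 -c "
from h import *
T=tcp()
X=at('wrist',135.75,137,.074,T);print('block top',X.round(4))
print('scene tri side', at('side',275+195/8,140+165/8,.074).round(4))
b=np.array([.546,-.065]);ex=np.array([-.18,-.984]);ey=np.array([.984,-.18])
d=X[:2]-b;print('case x,y',(d@ex-.085).round(4),(d@ey).round(4))
go([X[0],X[1],.30],[np.pi,0,1.39])
"
```

```text
block top [ 0.5957 -0.1324  0.074 ]
scene tri side [ 0.5952 -0.1313  0.074 ]
case x,y -0.0276 0.0611
d [  5.64 -19.3   10.04] w [ 0.01  -0.009 -1.572] minrows 12.6
```

```bash
python3 -m jog '[0,0,-4,0,0,0,-0.12,0,2,-8,0,0,0,-0.25,0,4,-12,0,0,0,-0.37,0,5.6,-16,0,0,0,-0.5,0.4,5.6,-19.3,2,0,0,-0.62,0.4,5.6,-19.3,4,0,0,-0.75,0.4,5.6,-19.3,6,0,0,-0.87,0.4,5.6,-19.3,8,0,0,-1,0.4,5.6,-19.3,10,0,0,-1.12,0.4,5.6,-19.3,10,0,0,-1.25]'; python3 -c "
from h import *
go([.5955,-.1319,.30],[np.pi,0,1.39])
"
```

```text
t: 5.9
tcp_pos: [0.5918, -0.1316, 0.2939]
tool_rot: [3.14, -0.001, 1.07]
contact_force: [-0.6, -0.3, -1.3]
finger_gap: 0.064
d [ 0.15  0.35 -0.61] w [ 0.002 -0.001 -0.32 ] minrows 2.6
```

```bash
python3 -m jog '[0.4,0.15,0.35,-0.6,0,0,-0.12,0.4,0.15,0.35,-0.6,0,0,-0.24,0.4,0.15,0.35,-0.6,0,0,-0.32,0.4,0.15,0.35,-0.6,0,0,-0.32,0.4,0.15,0.35,-0.6,0,0,-0.32]'; python3 -c "
from h import *
go([.5955,-.1319,.30],[np.pi,0,1.39])
T=tcp();snap('wrist','w5');print(sense()['joints'].round(2))
print(proj('wrist',[.5955,-.1319,.074],T))
"
```

```text
t: 6.32
tcp_pos: [0.5945, -0.1316, 0.2982]
tool_rot: [-3.14, -0.001, 1.389]
contact_force: [0.3, -0.8, 0.2]
finger_gap: 0.0646
d [-0.02  0.1  -0.18] w [-0.001 -0.001 -0.001] minrows 0.0
[ 0.83  0.55 -0.92  1.64  0.46  1.19 -0.38]
(np.float64(286.54735556828217), np.float64(196.00730045328896))
```

View pics/w5.png

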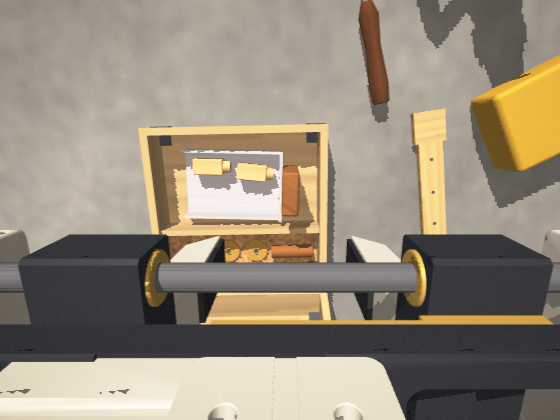

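```bash
python3 -c "
from h import *
import cv2
T=tcp();X=at('wrist',290.5,191.5,.074,T);print(X.round(4))
go([X[0],X[1],.008+.055+.047],[np.pi,0,1.39])
im=cv2.imread('pics/raw_w5.png')[140:240,170:340];cv2.imwrite('pics/w5c.png',cv2.resize(im,None,fx=4,fy=4,interpolation=cv2.INTER_CUBIC))
"
```

```text
[ 0.6006 -0.1283  0.074 ]
d [ 0.42  0.53 18.86] w [-0.001 -0.001 -0.002] minrows 4.5
```

View pics/w5c.png

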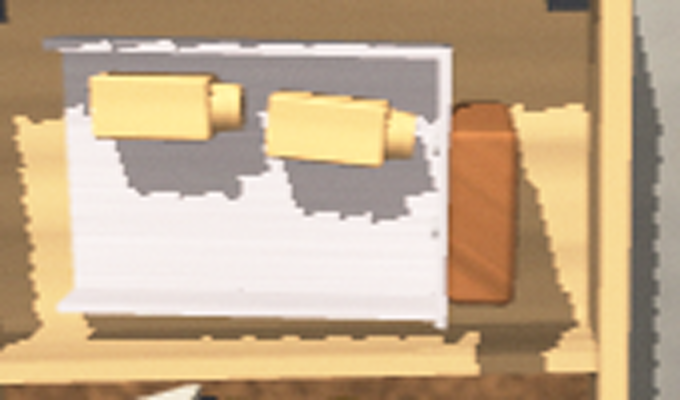

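```bash
python3 -m jog '[0,0.17,0.32,4,0,0,0,0,0.17,0.32,8,0,0,0,0,0.17,0.32,12,0,0,0,0,0.17,0.32,15,0,0,0,0,0.17,0.32,17.5,0,0,0,0,0.17,0.32,18.4,0,0,0,0,0.17,0.32,18.4,0,0,0,-1,0.17,0.32,18.4,0,0,0,-1,0.17,0.32,18.4,0,0,0,-1,0.17,0.32,18.4,0,0,0]' 50;python3 -m jog '[-1,0,0,0,0,0,0,-1,0,0,0,0,0,0,-1,0,0,0,0,0,0,-1,0,0,0,0,0,0]' ; python3 -c "
from h import *
snap('side','s6',(270,100,370,210),6);print(tcp()[:3,3])"
```

```text
t: 7.2
tcp_pos: [0.5995, -0.1305, 0.1168]
tool_rot: [3.139, -0.0, 1.388]
contact_force: [-0.8, -0.9, 0.7]
finger_gap: 0.0304
t: 7.53
tcp_pos: [0.6004, -0.1307, 0.1185]
tool_rot: [3.136, 0.0, 1.388]
contact_force: [-1.8, -0.0, 6.7]
finger_gap: 0.0177
[ 0.60039652 -0.13069706  0.11850815]
```

View pics/s6.png

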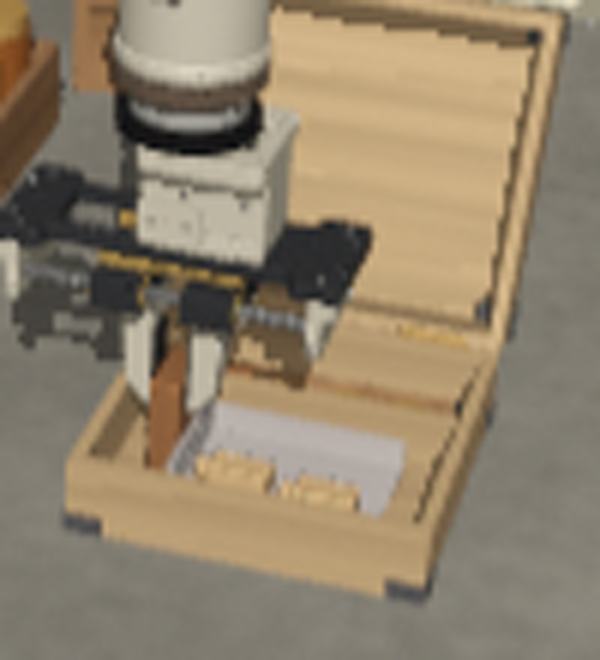

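```bash
python3 -m jog '[-1,0,0,-1,0,0,0,-1,0,0,-2,0,0,0,-1,0,0,-4,0,0,0,-1,0,0,-6,0,0,0,-1,0,0,-8,0,0,0,-1,0,0,-10,0,0,0,-1,0,0,-12,0,0,0,-1,0,0,-12,0,0,0,-1,0,0,-12,0,0,0]' 50; python3 -c "
from h import *
snap('side','s7',(240,60,400,210),5);print(tcp()[:3,3])
im=cv2.cvtColor(optics.get_image('scene'),cv2.COLOR_RGB2BGR);cv2.imwrite('pics/sc7.png',im)"
```

```text
t: 8.33
tcp_pos: [0.6005, -0.1306, 0.2402]
tool_rot: [3.133, 0.001, 1.387]
contact_force: [0.1, 0.1, -2.8]
finger_gap: 0.0178
[ 0.59961684 -0.13079964  0.2387542 ]
```

View pics/s7.png

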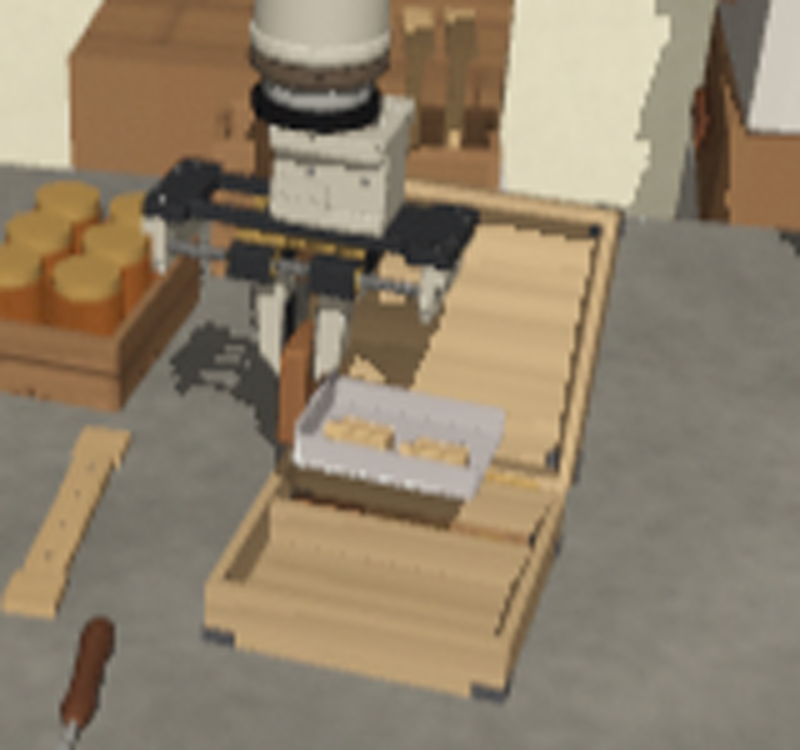

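View pics/sc7.png

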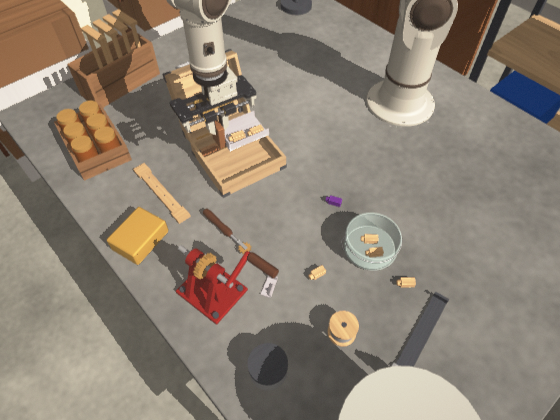

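```bash
cat >> h.py <<'E'
def trayR(psi,a):
    u=np.array([np.cos(psi),np.sin(psi),0]);z=np.array([0,0,1.])
    tx=np.cos(a)*u+np.sin(a)*z;tz=-np.sin(a)*u+np.cos(a)*z;ty=np.cross(tz,tx)
    return tx,ty,tz,np.column_stack([ty,tx,-tz])
def traypose(lip,psi,a,hh=.108):
    tx,ty,tz,Rm=trayR(psi,a);return lip+tx*.124+tz*hh,Rm
E
python3 -c "
from h import *
f=lambda v:np.array(v).round(3)
for z in(0,.1):print('red',f(at('scene',248,255,z)),f(at('scene',195,258,z)),f(at('scene',180,290,z)),f(at('scene',215,320,z)))
print(f(at('side',222,200,.1)),f(at('side',203,235,0)),f(at('side',203,175,.1)))
print('red handle tri',f(tri(('scene',248,255),('side',220,193))),f(tri(('scene',207,262),('side',205,190))))
j=np.array([.472,.305,0]);psi=.55;u=np.array([np.cos(psi),np.sin(psi),0])
L=j+.03*u+[0,0,.11]
p,Rm=traypose(L,psi,0);print(p);go(p,Rm=Rm)
"
```

```text
red [0.712 0.113 0.   ] [0.816 0.033 0.   ] [0.892 0.08  0.   ] [0.875 0.195 0.   ]
red [0.744 0.161 0.1  ] [0.837 0.089 0.1  ] [0.906 0.132 0.1  ] [0.891 0.235 0.1  ]
[0.775 0.148 0.1  ] [0.827 0.191 0.   ] [0.864 0.041 0.1  ]
red handle tri [0.763 0.189 0.157] [0.828 0.123 0.112]
[0.60328878 0.38549383 0.218     ]
d [50.84 -9.01  1.91] w [ 0.004  0.002 -0.733] minrows 12.4
```

```bash
python3 -m jog '[-1,1,-0.2,0,0,0,-0.01,-1,3,-0.5,0,0,0,-0.04,-1,6,-1.1,0,0,0,-0.09,-1,9,-1.6,0,0,0,-0.13,-1,12,-2.1,0,0,0,-0.17,-1,15,-2.7,0,0,0,-0.22,-1,18,-3.2,0,0,0,-0.26,-1,21,-3.7,0,0,0,-0.3,-1,24,-4.3,0,0,0,-0.34,-1,26,-4.6,0,0,0,-0.37]' 60; python3 -c "
from h import *
j=np.array([.472,.305,0]);psi=.55;u=np.array([np.cos(psi),np.sin(psi),0])
L=j+.03*u+[0,0,.11]
p,Rm=traypose(L,psi,0);print(p);go(p,Rm=Rm);print(sense()['finger_gap'])
snap('side','s8',(170,100,400,300),3)"
```

```text
t: 9.27
tcp_pos: [0.5989, 0.1399, 0.2371]
tool_rot: [3.139, -0.001, 1.767]
contact_force: [0.1, 1.5, -1.6]
finger_gap: 0.0176
[0.60328878 0.38549383 0.218     ]
d [24.    5.21  1.95] w [ 0.003 -0.001 -0.354] minrows 5.9
0.017622159464418728
```

View pics/s8.png

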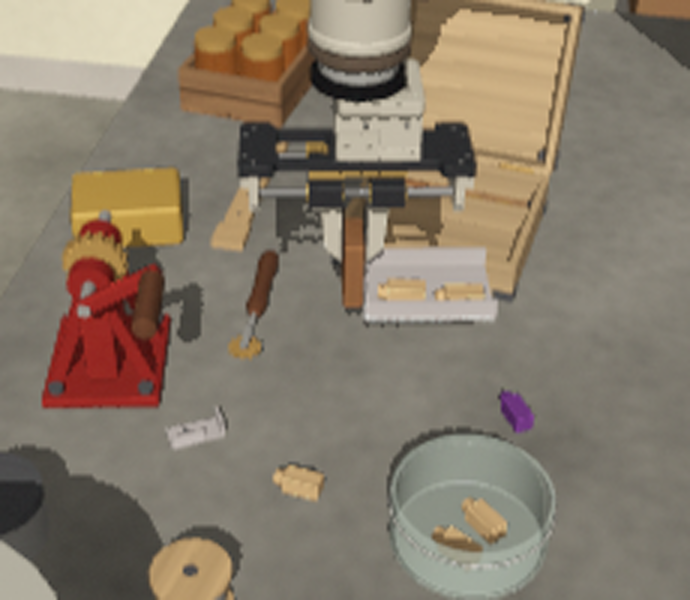

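```bash
python3 -m jog '[-1,2.5,0.5,0.2,0,0,-0.04,-1,5.5,1.2,0.5,0,0,-0.08,-1,8.5,1.8,0.7,0,0,-0.13,-1,11.5,2.5,1,0,0,-0.17,-1,14.5,3.1,1.2,0,0,-0.21,-1,17.5,3.8,1.4,0,0,-0.26,-1,20.5,4.5,1.7,0,0,-0.3,-1,22.5,4.9,1.9,0,0,-0.33,-1,24,5.2,1.9,0,0,-0.354,-1,24,5.2,1.9,0,0,-0.354]' 60; python3 -c "
from h import *
j=np.array([.472,.305,0]);psi=.55;u=np.array([np.cos(psi),np.sin(psi),0])
L=j+.03*u+[0,0,.11]
p,Rm=traypose(L,psi,0);go(p,Rm=Rm);print(sense()['finger_gap'])
snap('side','s9',(200,170,400,350),3.5);snap('scene','sc9',(290,150,460,320),3.5)"
```

```text
t: 10.15
tcp_pos: [0.5967, 0.3968, 0.2191]
tool_rot: [3.137, -0.008, 2.137]
contact_force: [0.1, 0.8, -1.0]
finger_gap: 0.0173
d [-1.3  -0.05  0.1 ] w [ 0.004 -0.008  0.016] minrows 0.3
0.017307435220580415
```

View pics/s9.png

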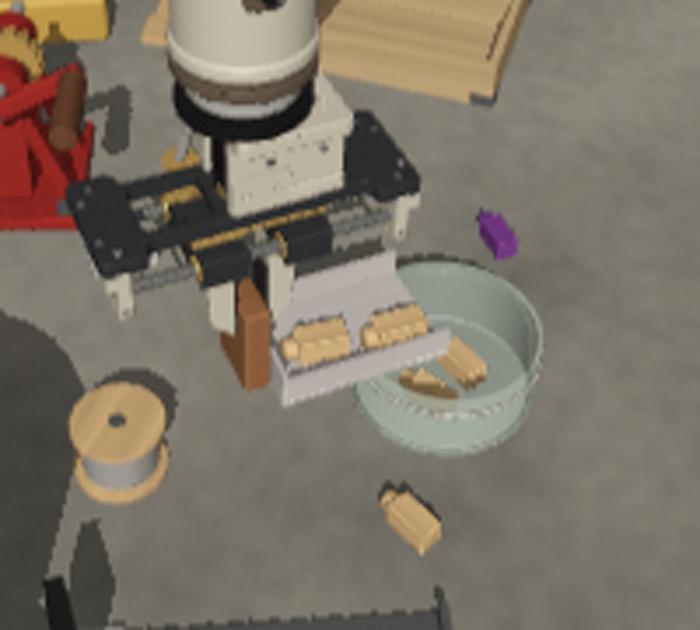

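View pics/sc9.png

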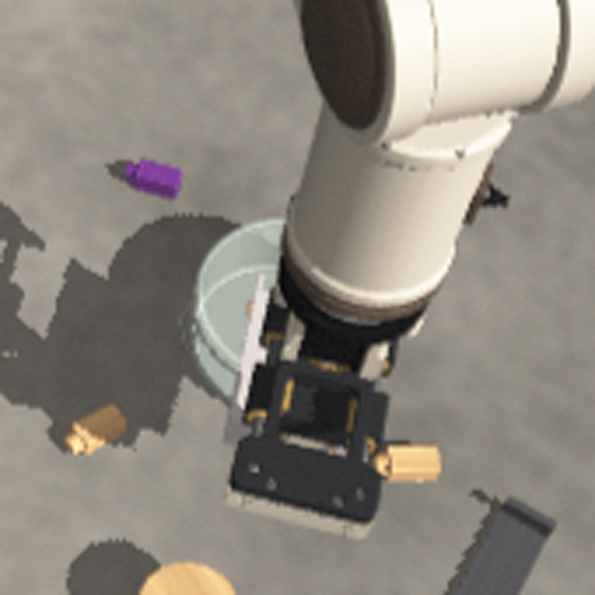

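```bash
python3 -c "
from h import *
j=np.array([.472,.305,0]);psi=.55;u=np.array([np.cos(psi),np.sin(psi),0])
for a,z in((0,.11),(10,.1),(20,.09),(30,.082),(40,.08),(48,.08)):
  p,Rm=traypose(j+.033*u+[0,0,z],psi,np.radians(a));print(a,end=' ');go(p,Rm=Rm)"
```

```text
0 d [-0.76  0.31  0.1 ] w [ 0.004 -0.004  0.009] minrows 0.2
10 d [-0.74 -1.75 -0.89] w [-0.171 -0.005  0.009] minrows 1.4
20 d [-0.71 -4.13 -1.5 ] w [-0.345 -0.006  0.009] minrows 2.8
30 d [-0.69 -6.74 -1.88] w [-0.52  -0.006  0.008] minrows 4.2
40 d [-0.66 -9.52 -2.38] w [-0.694 -0.007  0.008] minrows 5.6
48 d [ -0.64 -11.81  -2.58] w [-0.834 -0.008  0.007] minrows 6.7
```

```bash
python3 -m jog '[-1,-0.7,-0.6,-0.4,-0.08,0,0.01,-1,-0.7,-1.8,-0.9,-0.17,0,0.01,-1,-0.7,-2.9,-1.2,-0.26,0,0.01,-1,-0.7,-4.1,-1.5,-0.345,0,0.01,-1,-0.7,-5.4,-1.7,-0.43,0,0.01,-1,-0.7,-6.7,-1.9,-0.52,0,0.01,-1,-0.7,-8.1,-2.1,-0.605,0,0.01,-1,-0.7,-9.5,-2.4,-0.694,0,0.01,-1,-0.7,-9.5,-2.4,-0.694,0,0.01,-1,-0.7,-9.5,-2.4,-0.694,0,0.01]' 60; python3 -c "
from h import *
snap('side','s10',(200,170,400,350),3.5)
j=np.array([.472,.305,0]);psi=.55;u=np.array([np.cos(psi),np.sin(psi),0])
for a,z in((40,.08),(48,.08)):
  p,Rm=traypose(j+.033*u+[0,0,z],psi,np.radians(a));print(a,end=' ');go(p,Rm=Rm)"
```

```text
t: 11.08
tcp_pos: [0.5211, 0.3329, 0.2425]
tool_rot: [2.444, -0.006, 2.12]
contact_force: [0.2, -0.3, -1.5]
finger_gap: 0.0177
40 d [0.12 0.28 0.15] w [-0.001 -0.005 -0.004] minrows 0.1
48 d [ 0.12 -1.35 -1.47] w [-0.141 -0.004 -0.004] minrows 1.1
```

View pics/s10.png

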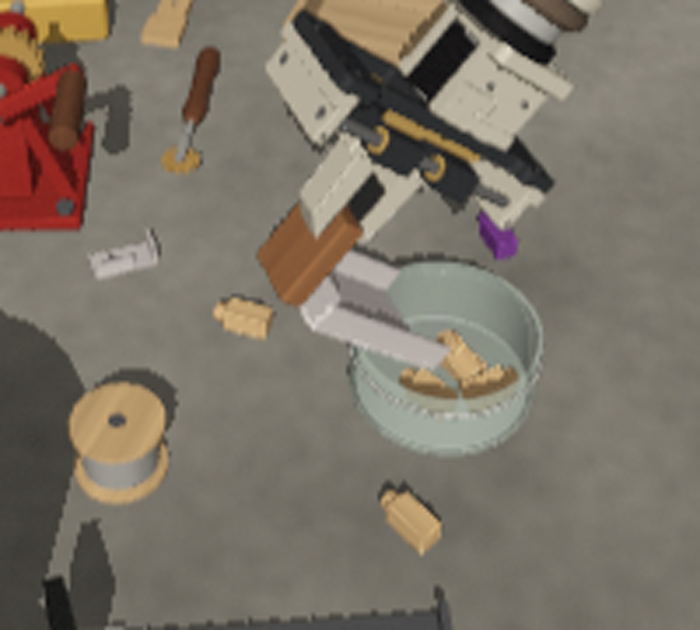

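```bash
python3 -m jog '[-1,0.1,-0.7,-0.7,-0.07,0,0,-1,0.1,-1.3,-1.5,-0.141,0,0,-1,0.1,-1.3,-1.5,-0.141,0,0,-1,0.1,-1.3,-1.5,-0.141,0,0,-1,0.1,-1.3,-1.5,-0.141,0,0,-1,0.1,-1.3,-1.5,-0.141,0,0]' 60; python3 -c "
from h import *
snap('side','s11',(280,220,380,320),6)
T=tcp();snap('wrist','w11')"
```

```text
t: 11.63
tcp_pos: [0.503, 0.322, 0.2443]
tool_rot: [2.306, -0.006, 2.118]
contact_force: [1.0, -0.9, -1.5]
finger_gap: 0.018
```

View pics/s11.png

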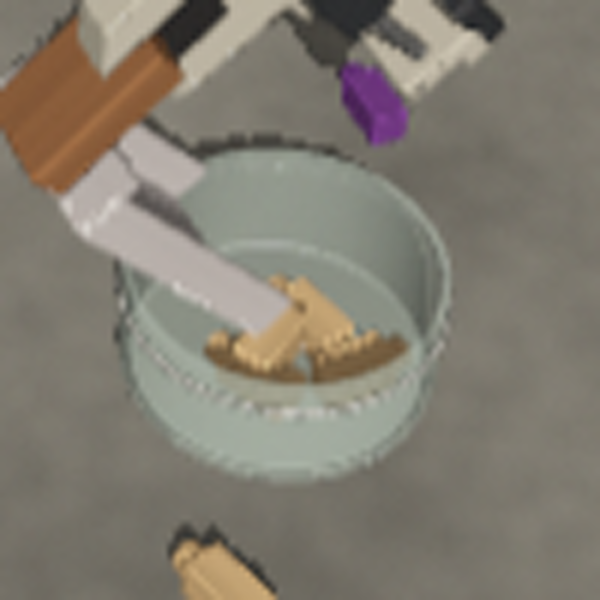

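View pics/w11.png

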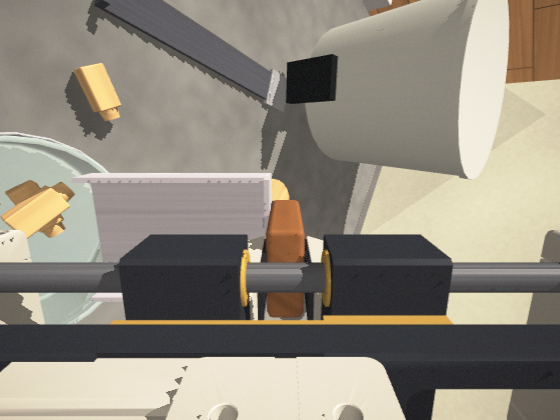

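```bash
python3 -c "
from h import *
p,Rm=np.array([.5965,.10,.24]),trayR(0,0)[3]
go(p,Rm=Rm);go([.57,.33,.27],Rm=trayR(.4,0)[3])"
```

```text
d [-23.85  -2.75  -2.48] w [ 0.814 -0.234  0.512] minrows 7.9
d [-2.81  5.89  2.81] w [ 0.835 -0.067  0.136] minrows 6.8
```

```bash
python3 -m jog '[-1,-0.4,0.8,-0.5,0.1,-0.01,0.02,-1,-0.8,1.6,-0.8,0.22,-0.02,0.04,-1,-1.2,2.5,-0.6,0.34,-0.03,0.05,-1,-1.6,3.4,0,0.46,-0.04,0.07,-1,-2,4.2,0.8,0.58,-0.05,0.1,-1,-2.4,5,1.8,0.7,-0.06,0.12,-1,-2.8,5.9,2.8,0.8,-0.067,0.136,-1,-2.8,5.9,2.8,0.835,-0.067,0.136,-1,-2.8,5.9,2.8,0.835,-0.067,0.136]' 60; python3 -c "
from h import *
p,Rm=np.array([.5965,.10,.22]),trayR(0,0)[3]
go(p,Rm=Rm)
snap('side','s12',(200,170,400,350),3.5);snap('scene','sc12',(290,150,460,320),3.5)"
```

```text
t: 12.48
tcp_pos: [0.57, 0.3332, 0.2726]
tool_rot: [2.813, 0.029, 2.003]
contact_force: [2.7, 0.5, -2.1]
finger_gap: 0.0174
d [-22.13  -8.87   3.21] w [ 0.33  -0.043  0.433] minrows 5.8
```

View pics/s12.png

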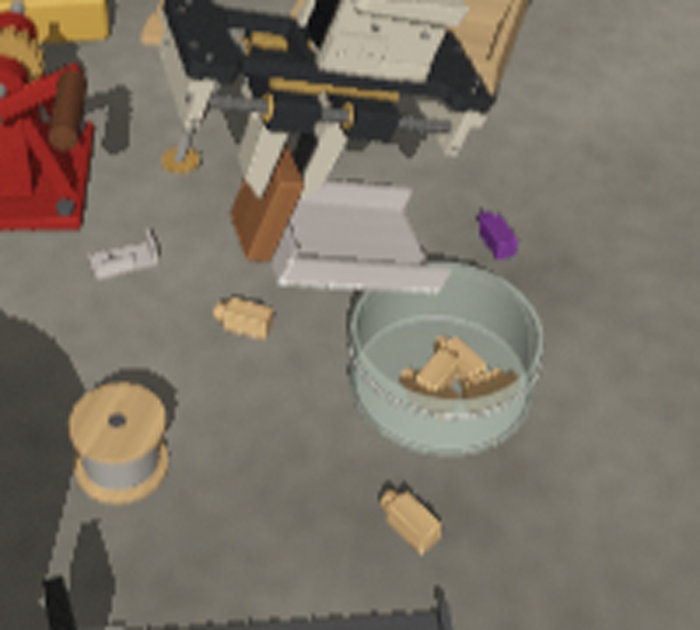

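```bash
python3 -m jog '[-1,-2,-0.8,-0.5,0.08,-0.01,0.05,-1,-5,-2,-0.5,0.16,-0.02,0.1,-1,-8,-3.2,0,0.24,-0.03,0.17,-1,-11,-4.4,1,0.3,-0.04,0.23,-1,-14,-5.6,1.5,0.33,-0.043,0.29,-1,-17,-6.8,2.2,0.33,-0.043,0.34,-1,-20,-8,2.8,0.33,-0.043,0.39,-1,-22.1,-8.9,3.2,0.33,-0.043,0.433,-1,-22.1,-8.9,3.2,0.33,-0.043,0.433,-1,-22.1,-8.9,3.2,0.33,-0.043,0.433]' 60; python3 -c "
from h import *
p,Rm=np.array([.5965,.10,.113]),trayR(0,0)[3]
go(p,Rm=Rm)
snap('side','s13',(200,100,400,280),3.5)"
```

```text
t: 13.42
tcp_pos: [0.5981, 0.0952, 0.2177]
tool_rot: [3.136, 0.002, 1.559]
contact_force: [0.5, 0.1, 0.2]
finger_gap: 0.0175
d [ 0.49 -0.22 10.47] w [ 0.005  0.002 -0.012] minrows 2.5
```

View pics/s13.png

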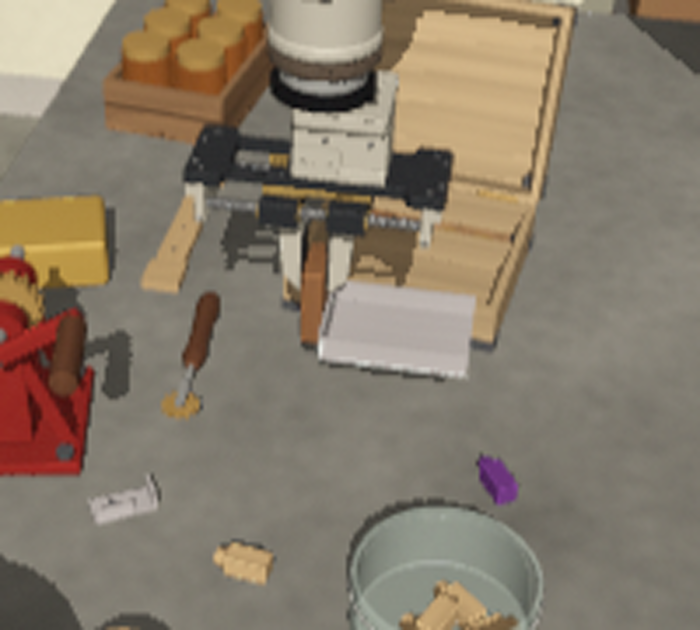

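```bash
python3 -m jog '[-1,0,0,3,0,0,0,-1,0,0,6,0,0,0,-1,0,0,8.5,0,0,0,-1,0,0,9.6,0,0,0,-1,0,0,10,0,0,0,-1,0,0,10.3,0,0,0,-1,0,0,10.5,0,0,0,-1,0,0,10.6,0,0,0]' 60
```

```text
t: 14.13
tcp_pos: [0.5994, 0.0984, 0.1138]
tool_rot: [3.134, -0.001, 1.563]
contact_force: [-0.2, 0.7, -2.7]
finger_gap: 0.0174
```

```bash
python3 -m jog '[-1,0,0,0.2,0,0,0,-1,0,0,0.4,0,0,0,-1,0,0,0.4,0,0,0]' 60; python3 -c "
from h import *
snap('side','s14',(250,120,400,240),5)"
```

```text
t: 14.38
tcp_pos: [0.6009, 0.0987, 0.1111]
tool_rot: [3.13, -0.001, 1.562]
contact_force: [1.9, 0.2, 4.6]
finger_gap: 0.0177
```

View pics/s14.png

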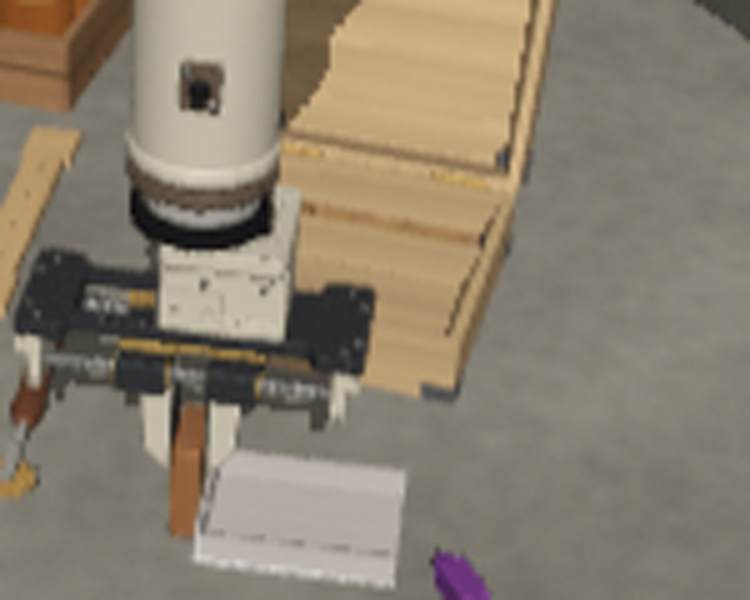

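```bash
python3 -m jog '[-0.2,0,0,0,0,0,0,-0.2,0,0,0,0,0,0,-0.2,0,0,0,0,0,0,-0.2,0,0,-2,0,0,0,-0.2,0,0,-6,0,0,0,-0.2,0,0,-10,0,0,0,-0.2,0,0,-12,0,0,0]' 30; python3 -c "
from h import *
go([.6178,.2665,.22],[np.pi,0,2.94])
snap('side','s15',(200,120,400,300),3.5)"
```

```text
t: 15.02
tcp_pos: [0.6007, 0.0996, 0.2353]
tool_rot: [3.127, -0.002, 1.563]
contact_force: [1.9, 0.8, 0.1]
finger_gap: 0.037
d [16.7   1.56  1.59] w [ 0.014  0.008 -1.377] minrows 11.0
```

View pics/s15.png

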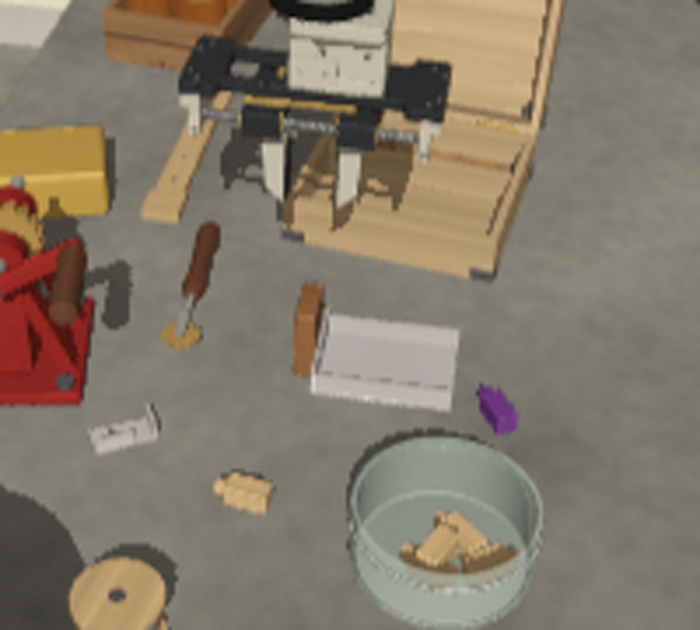

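Tray stands flat on the bench clear of everything, 4 pegs are in the jar. Next, bench peg A.

```bash
python3 -m jog '[0,3,0.2,0,0,0,-0.12,0,6,0.5,0,0,0,-0.24,0,9,0.8,0,0,0,-0.36,0,12,1.1,0.5,0,0,-0.48,0,15,1.4,1,0,0,-0.6,0,16.7,1.6,1.6,0,0,-0.72,0,16.7,1.6,1.6,0,0,-0.85,0,16.7,1.6,1.6,0,0,-0.97,0,16.7,1.6,1.6,0,0,-1.09,0,16.7,1.6,1.6,0,0,-1.21]' 30; python3 -m jog '[0,0,0,0,0,0,-0.12,0,0,0,0,0,0,-0.17,0,0,0,0,0,0,-0.17,0,0,0,0,0,0,-0.17]'; python3 -c "
from h import *
go([.6178,.2665,.22],[np.pi,0,2.94])
T=tcp();snap('wrist','w16');print(proj('wrist',[.6178,.2665,.009],T))"
```

```text
t: 15.9
tcp_pos: [0.6193, 0.267, 0.222]
tool_rot: [3.133, 0.017, 2.779]
contact_force: [-0.1, 0.1, 0.1]
finger_gap: 0.0459
t: 16.23
tcp_pos: [0.6191, 0.2667, 0.2212]
tool_rot: [3.137, 0.017, 2.947]
contact_force: [0.4, 0.4, -0.9]
finger_gap: 0.046
d [ 0.12 -0.05  0.12] w [0.005 0.017 0.007] minrows 0.2
(np.float64(282.2853548559043), np.float64(192.47384325715734))
```

View pics/w16.png

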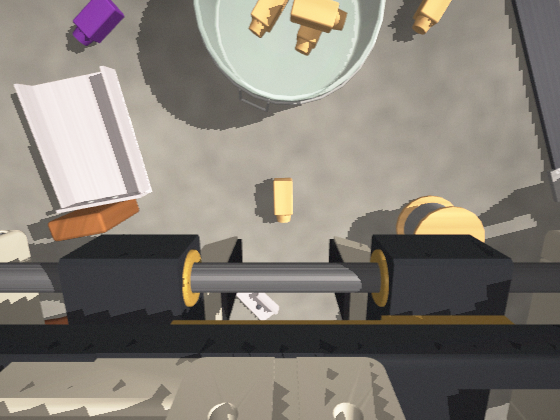

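```bash
python3 -m jog '[0,0.1,0,4,0,0,0,0,0.1,0.1,8,0,0,0,0,0.1,0.1,11.5,0,0,0,0,0.1,0.1,14,0,0,0,0,0.1,0.1,15,0,0,0,0,0.1,0.1,15.3,0,0,0,0,0.1,0.1,15.3,0,0,0,-1,0.1,0.1,15.3,0,0,0,-1,0.1,0.1,15.3,0,0,0,-1,0.1,0.1,15.3,0,0,0]' 30;  python3 -m jog '[-1,0,0,0,0,0,0,-1,0,0,0,0,0,0,-1,0,0,0,0,0,0]'; python3 -m jog '[-1,0,0,-3,0,0,0,-1,0,0,-6,0,0,0,-1,0,0,-9,0,0,0,-1,0,0,-12,0,0,0,-1,0,0,-12,0,0,0]'; python3 -c "
from h import *
go([.472,.305,.16])
snap('side','s17',(200,170,400,350),3.5)"
```

```text
t: 17.12
tcp_pos: [0.622, 0.2688, 0.0704]
tool_rot: [3.135, 0.019, 2.947]
contact_force: [0.2, -0.4, -1.3]
finger_gap: 0.0301
t: 17.37
tcp_pos: [0.6227, 0.2691, 0.0716]
tool_rot: [3.134, 0.021, 2.947]
contact_force: [-0.9, -1.2, 5.5]
finger_gap: 0.0178
t: 17.78
tcp_pos: [0.6222, 0.2711, 0.1986]
tool_rot: [3.128, 0.028, 2.947]
contact_force: [0.6, 0.8, 1.5]
finger_gap: 0.0177
d [15.49  0.37  3.43] w [0. 0. 0.] minrows 3.8
```

View pics/s17.png

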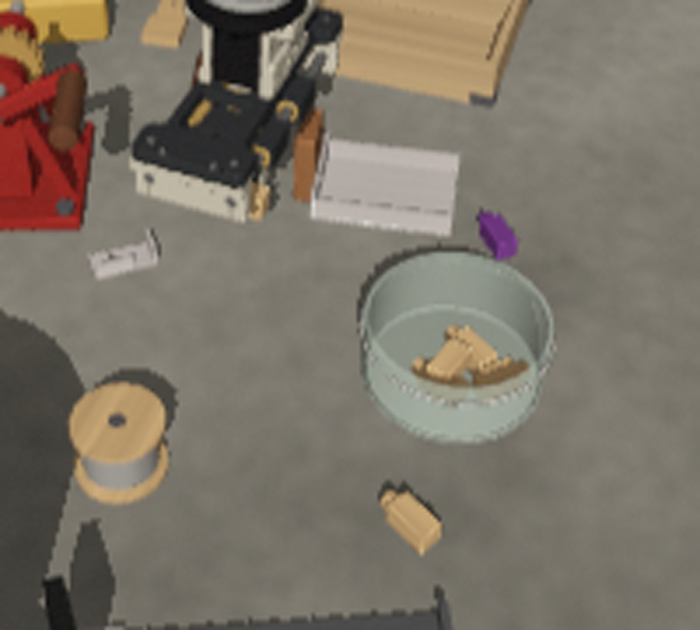

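```bash
python3 -c "
from h import *
a=at('side',303.4,264.3,.062);b=at('side',358,265.5,.062);print(a,b,(a+b)/2, at('side',330,242,.062))
im=optics.get_image('scene');im=cv2.cvtColor(im,cv2.COLOR_RGB2BGR);cv2.imwrite('pics/sc17.png',cv2.resize(im[150:320,290:460],None,fx=3.5,fy=3.5))"
```

```text
[0.52796231 0.31159695 0.062     ] [0.39636858 0.29301629 0.062     ] [0.46216544 0.30230662 0.062     ] [0.46933367 0.22264873 0.062     ]
```

View pics/sc17.png

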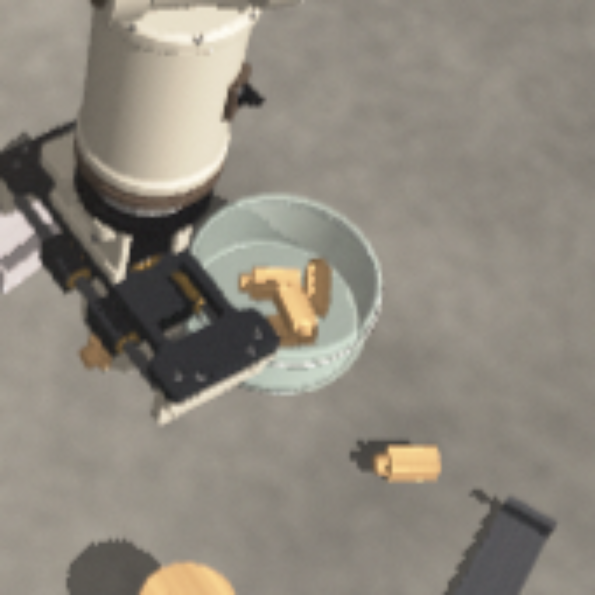

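```bash
python3 -c "
from h import *
a=at('scene',374.3,238,.062);b=at('scene',371.3,231.5,.062);print(b-a)
c=at('side',327.8,266,.062);d=at('side',330.7,263.3,.062);print(d-c)
go([.463,.288,.165])"
```

```text
[-0.00839645 -0.01716889  0.        ]
[-0.00636089 -0.01006382  0.        ]
d [15.9  -1.22  2.44] w [0. 0. 0.] minrows 3.9
```

```bash
python3 -m jog '[-1,3,-0.2,0,0,0,0,-1,6,-0.4,0,0,0,0,-1,9,-0.6,0,0,0,0,-1,12,-0.8,0,0,0,0,-1,15,-0.9,2,0,0,0,-1,15.7,-0.9,5,0,0,0,-1,15.7,-0.9,7.5,0,0,0,-1,15.7,-0.9,7.8,0,0,0,-1,15.7,-0.9,7.8,0,0,0]' 30; python3 -c "
from h import *
go([.465,.291,.12])
snap('side','s18',(250,170,400,350),4)"
```

```text
t: 18.63
tcp_pos: [0.465, 0.2906, 0.1096]
tool_rot: [3.135, 0.02, 2.948]
contact_force: [0.1, 0.2, 0.1]
finger_gap: 0.0174
d [-0.01  0.04 -1.04] w [0. 0. 0.] minrows 0.3
```

View pics/s18.png

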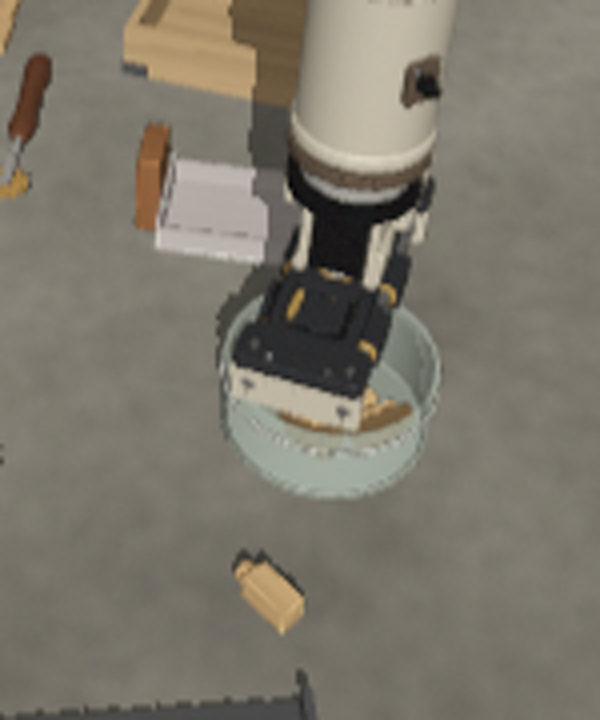

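```bash
python3 -m jog '[-0.3,0,0,0,0,0,0,-0.3,0,0,0,0,0,0,-0.3,0,0,0,0,0,0,-0.3,0,0,-3,0,0,0,-0.3,0,0,-7,0,0,0,-0.3,0,0,-11,0,0,0,-0.3,0,0,-11,0,0,0]' 30; python3 -c "
from h import *
T=tcp();snap('wrist','w19');snap('side','s19',(250,170,400,350),4)
go([.478,.426,.22],[np.pi,0,2.47])
print(proj('wrist',[.478,.426,.009],T))"
```

```text
t: 19.27
tcp_pos: [0.4654, 0.2934, 0.2268]
tool_rot: [3.127, 0.028, 2.948]
contact_force: [0.5, 1.2, 0.4]
finger_gap: 0.0323
d [ 1.28 13.56  0.25] w [0.015 0.022 0.477] minrows 3.8
(np.float64(415.25382119253607), np.float64(176.62196369565865))
```

View pics/w19.png

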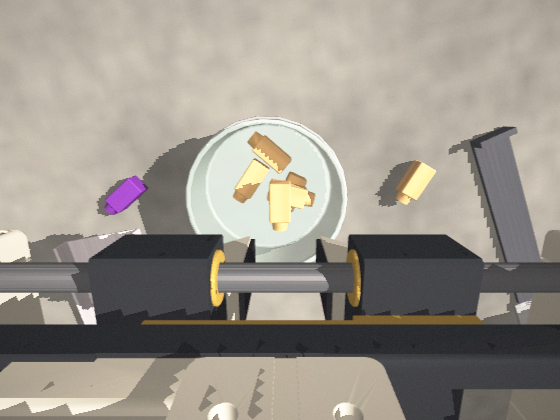

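View pics/s19.png

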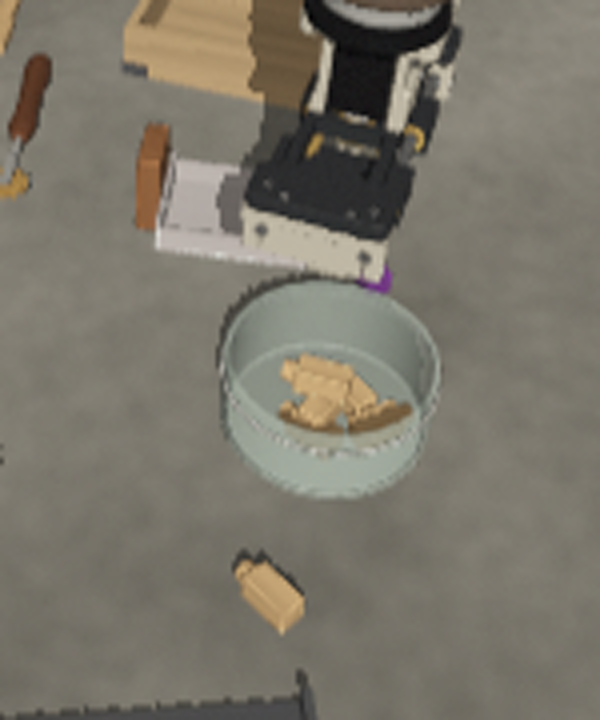

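```bash
python3 -m jog '[-0.1,0.3,3.4,0,0,0,0.12,-0.1,0.6,6.8,0,0,0,0.24,-0.1,0.9,10.2,0,0,0,0.36,-0.1,1.3,13.6,0.3,0.015,0.02,0.477,-0.1,1.3,13.6,0.3,0.015,0.02,0.477,-0.1,1.3,13.6,0.3,0.015,0.02,0.477,-0.1,1.3,13.6,0.3,0.015,0.02,0.477]' 30; python3 -c "
from h import *
T=tcp();snap('wrist','w20')
go([.478,.426,.07],[np.pi,0,2.47])
print(proj('wrist',[.478,.426,.009],T))"
```

```text
t: 19.95
tcp_pos: [0.4772, 0.4255, 0.2176]
tool_rot: [-3.138, 0.002, 2.472]
contact_force: [0.6, -0.4, -0.1]
finger_gap: 0.0413
d [ 0.11  0.16 14.79] w [-0.003  0.003  0.   ] minrows 3.5
(np.float64(285.7068612298121), np.float64(198.31442811861712))
```

View pics/w20.png

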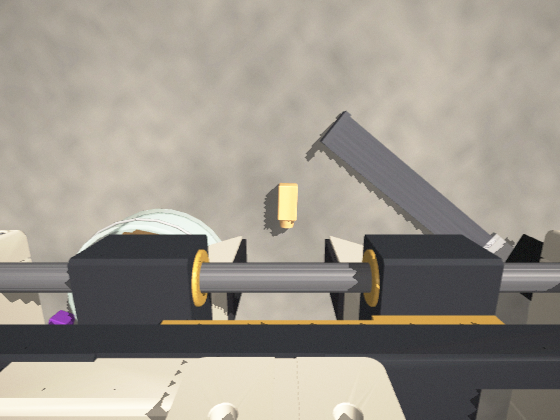

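```bash
python3 -m jog '[-0.1,0,0.2,4,0,0,0,-0.1,0,0.2,8,0,0,0,-0.1,0,0.2,11.5,0,0,0,-0.1,0,0.2,13.7,0,0,0,-0.1,0,0.2,14.4,0,0,0,-0.1,0,0.2,14.5,0,0,0,-1,0,0.2,14.5,0,0,0,-1,0,0.2,14.5,0,0,0,-1,0,0.2,14.5,0,0,0,-1,0,0.2,14.5,0,0,0]' 30;  python3 -m jog '[-1,0,0,0,0,0,0,-1,0,0,0,0,0,0]'; python3 -m jog '[-1,0,0,-3,0,0,0,-1,0,0,-6,0,0,0,-1,0,0,-9,0,0,0,-1,0,0,-12,0,0,0,-1,0,0,-12,0,0,0]'; python3 -c "
from h import *
go([.465,.291,.20])
T=tcp();snap('wrist','w21')
snap('side','s21',(250,170,400,350),4)"
```

```text
t: 20.83
tcp_pos: [0.48, 0.4263, 0.0747]
tool_rot: [-3.141, 0.003, 2.47]
contact_force: [0.1, -0.2, -0.1]
finger_gap: 0.019
t: 21.0
tcp_pos: [0.4805, 0.4268, 0.0759]
tool_rot: [3.14, 0.004, 2.47]
contact_force: [0.3, 0.4, 0.0]
finger_gap: 0.0176
t: 21.42
tcp_pos: [0.4815, 0.4302, 0.2028]
tool_rot: [3.13, 0.005, 2.47]
contact_force: [0.4, 1.9, 0.6]
finger_gap: 0.0177
d [ -7.36 -11.93   0.18] w [0. 0. 0.] minrows 3.4
```

View pics/s21.png

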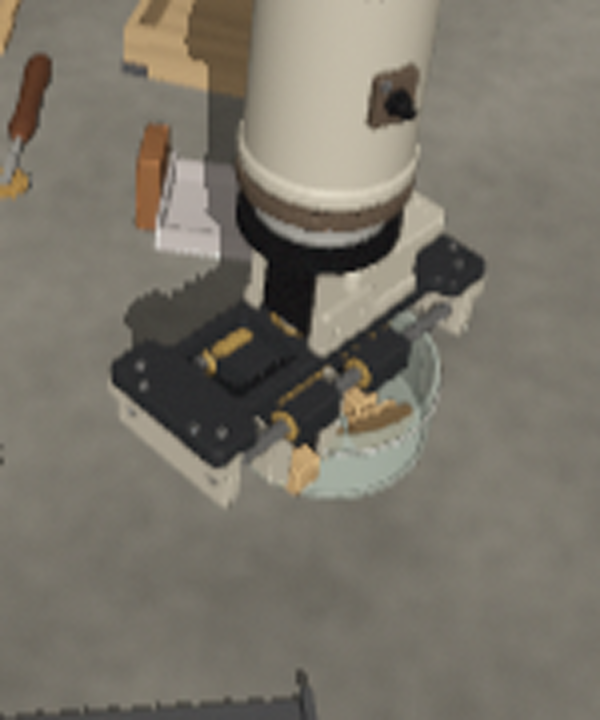

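View pics/w21.png

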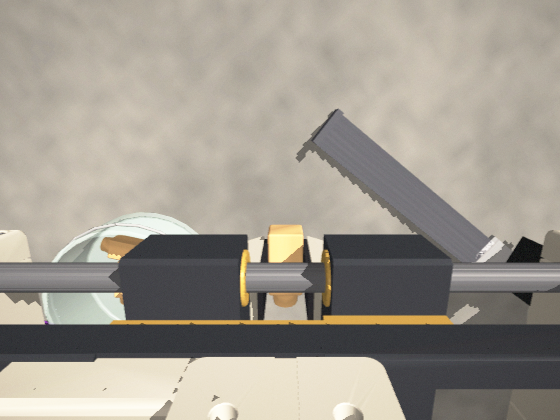

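```bash
python3 -c "
from h import *
T=np.eye(4);T[:3,3]=[.4654,.2934,.2268];T[:3,:3]=R.from_euler('xyz',[3.127,.028,2.948]).as_matrix()
l=at('wrist',187,193,.062,T);r=at('wrist',347,193,.062,T);print(l,r,(l+r)/2,at('wrist',266,118,.062,T))
go([.464,.284,.20])"
```

```text
[0.44080653 0.21979766 0.062     ] [0.46633394 0.34868699 0.062     ] [0.45357023 0.28424232 0.062     ] [0.39535506 0.29546956 0.062     ]
d [ -7.64 -12.27  -0.26] w [0. 0. 0.] minrows 3.5
```

```bash
python3 -m jog '[-1,-2,-3,0,0,0,0,-1,-4,-6,0,0,0,0,-1,-6,-9.5,0,0,0,0,-1,-7.6,-12.2,1,0,0,0,-1,-7.6,-12.2,4,0,0,0,-1,-7.6,-12.2,7,0,0,0,-1,-7.6,-12.2,7.8,0,0,0,-1,-7.6,-12.2,7.8,0,0,0,-1,-7.6,-12.2,7.8,0,0,0]' 30; python3 -c "
from h import *
go([.463,.285,.12]);print(sense()['finger_gap'],sense()['contact_force'])"
python3 -m jog '[-0.3,0,0,0,0,0,0,-0.3,0,0,0,0,0,0,-0.3,0,0,0,0,0,0,-0.3,0,0,-3,0,0,0,-0.3,0,0,-7,0,0,0,-0.3,0,0,-11,0,0,0,-0.3,0,0,-14,0,0,0]' 30; python3 -c "
from h import *
T=tcp();snap('wrist','w22');snap('side','s22')
go([.6,.099,.24],Rm=trayR(0,0)[3])"
```

```text
t: 22.27
tcp_pos: [0.4702, 0.2861, 0.1239]
tool_rot: [3.129, 0.013, 2.468]
contact_force: [4.0, -7.4, 35.1]
finger_gap: 0.0174
d [ 0.5  -0.54  0.38] w [0. 0. 0.] minrows 0.2
0.01737147034672618 [ 3.98890319 -7.43998446 35.06064806]
t: 22.85
tcp_pos: [0.4666, 0.2859, 0.2649]
tool_rot: [3.13, 0.011, 2.469]
contact_force: [1.2, 0.7, -0.7]
finger_gap: 0.0321
d [-21.99  -6.6    2.95] w [0.024 0.005 0.898] minrows 7.2
```

View pics/w22.png

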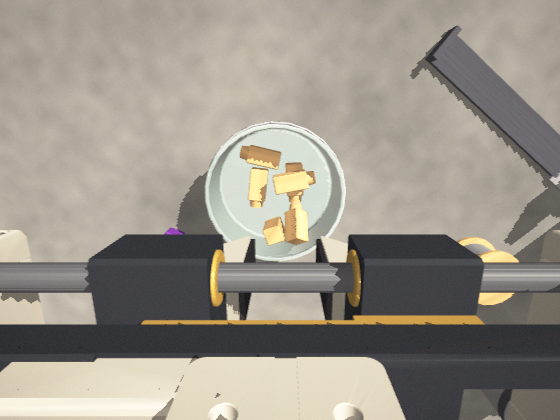

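View pics/s22.png

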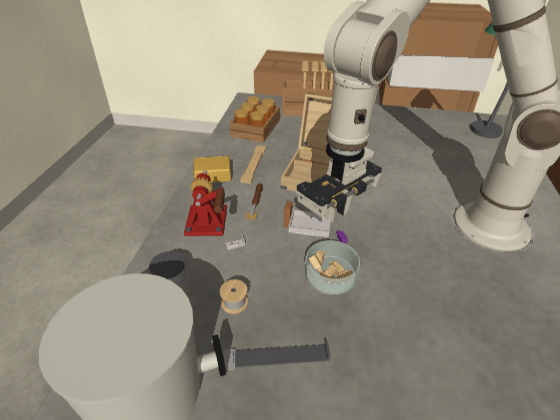

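```bash
python3 -c "
from h import *
go([.70,.38,.42],Rm=trayR(0,0)[3])"
```

```text
d [-12.55  21.93 -14.67] w [0.024 0.005 0.898] minrows 7.2
```

```bash
python3 -m jog '[-0.3,-1,2,-4,0,0,0.12,-0.3,-3,5,-7,0,0,0.24,-0.3,-5,8,-10,0,0,0.36,-0.3,-7,12,-12.5,0,0,0.48,-0.3,-9,16,-14.7,0,0,0.6,-0.3,-11,19.5,-14.7,0.02,0,0.72,-0.3,-12.5,21.9,-14.7,0.02,0,0.84,-0.3,-12.5,21.9,-14.7,0.02,0,0.9,-0.3,-12.5,21.9,-14.7,0.02,0,0.9]' 30; python3 -c "
from h import *
T=tcp();snap('wrist','w23');snap('scene','sc23')
go([.6,.099,.24],Rm=trayR(0,0)[3])"
```

```text
t: 23.7
tcp_pos: [0.7018, 0.381, 0.4147]
tool_rot: [3.14, 0.006, 1.564]
contact_force: [-0.7, -0.0, -0.6]
finger_gap: 0.0322
d [-28.08  -9.89  17.76] w [ 0.     0.006 -0.   ] minrows 8.3
```

View pics/w23.png

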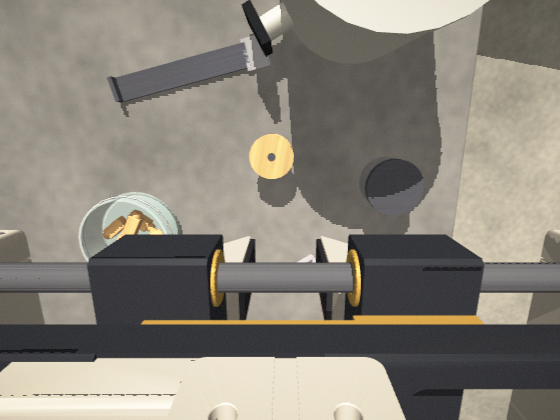

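View pics/sc23.png

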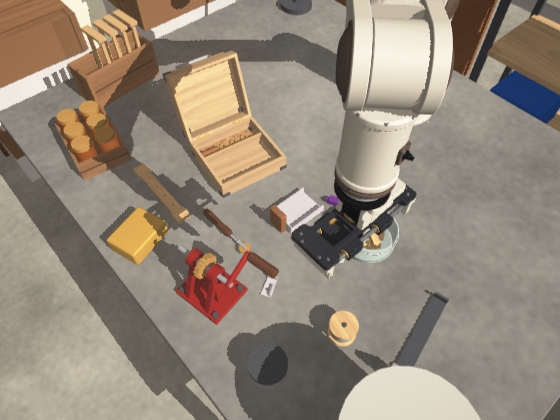

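```bash
python3 -m jog '[0,-3.4,-1.2,1,0,0,0,0,-6.8,-2.4,2,0,0,0,0,-10.2,-3.6,4,0,0,0,0,-13.6,-4.8,6,0,0,0,0,-17,-6,8,0,0,0,0,-20.4,-7.2,10,0,0,0,0,-23.8,-8.4,12.5,0,0,0,0,-26.5,-9.5,15,0,0,0,0,-28,-9.9,17.2,0,0,0,0,-28,-9.9,17.6,0,0,0]' 30; python3 -c "
from h import *
go([.601,.099,.113],[np.pi,0,1.563])
T=tcp();snap('wrist','w24');print(proj('wrist',[.601,.099,.066],T))"
```

```text
t: 24.63
tcp_pos: [0.5953, 0.0923, 0.2365]
tool_rot: [-3.133, 0.012, 1.565]
contact_force: [-0.2, -1.5, -0.3]
finger_gap: 0.0458
d [ 0.82  0.68 12.33] w [-0.009  0.012  0.002] minrows 3.0
(np.float64(293.5152640637192), np.float64(198.72449159523376))
```

View pics/w24.png

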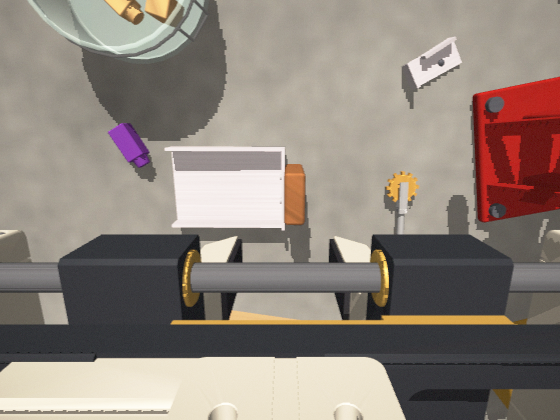

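```bash
python3 -m jog '[0,0.8,0.7,3,-0.009,0.012,0,0,0.8,0.7,6,-0.009,0.012,0,0,0.8,0.7,9,-0.009,0.012,0,0,0.8,0.7,11.5,-0.009,0.012,0,0,0.8,0.7,12.7,-0.009,0.012,0,0,0.8,0.7,12.9,-0.009,0.012,0,0,0.8,0.7,12.9,-0.009,0.012,0,-1,0.8,0.7,12.9,-0.009,0.012,0,-1,0.8,0.7,12.9,-0.009,0.012,0,-1,0.8,0.7,12.9,-0.009,0.012,0]' 50;python3 -m jog '[-1,0,0,0,0,0,0,-1,0,0,0,0,0,0,-1,0,0,0,0,0,0]' 50; python3 -m jog '[-1,0,0,-2,0,0,0,-1,0,0,-4,0,0,0,-1,0,0,-7,0,0,0,-1,0,0,-10,0,0,0,-1,0,0,-13,0,0,0,-1,0,0,-13,0,0,0]' 60;python3 -c "
from h import *
T=tcp();print(T[:3,3]);snap('side','s25',(230,60,400,230),4)
b=np.array([.546,-.065]);ex=np.array([-.18,-.984]);ey=np.array([.984,-.18])
g=b+.052*ex+.0665*ey-.003*ey;print(g)
go([g[0],g[1],.25],Rm=trayR(-.181,0)[3])"
```

```text
t: 25.52
tcp_pos: [0.6037, 0.1028, 0.1107]
tool_rot: [3.136, -0.003, 1.567]
contact_force: [-0.6, 0.3, -0.2]
finger_gap: 0.0305
t: 25.77
tcp_pos: [0.6043, 0.1028, 0.1117]
tool_rot: [3.135, -0.003, 1.567]
contact_force: [-0.5, -0.3, 5.9]
finger_gap: 0.0177
t: 26.27
tcp_pos: [0.6062, 0.1039, 0.2479]
tool_rot: [3.125, -0.005, 1.567]
contact_force: [1.3, 0.4, -1.6]
finger_gap: 0.0177
[0.60624011 0.10387352 0.24787437]
[ 0.599124 -0.127598]
d [-23.07  -0.52  -0.59] w [ 0.013 -0.005  0.177] minrows 5.5
```

View pics/s25.png

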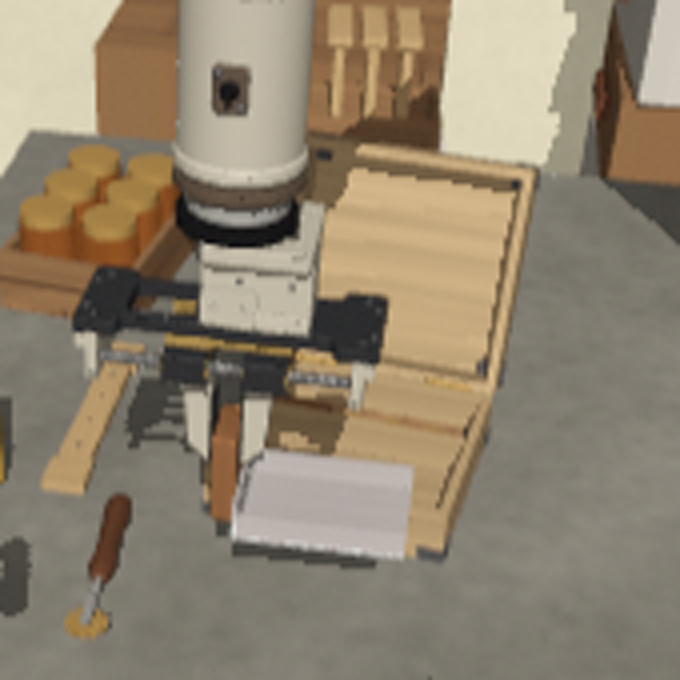

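```bash
python3 -m jog '[-1,-2,0,-0.3,0,0,0.02,-1,-5,-0.1,-0.5,0,0,0.04,-1,-8,-0.2,-0.5,0,0,0.06,-1,-11,-0.2,-0.5,0,0,0.08,-1,-14,-0.3,-0.5,0,0,0.11,-1,-17,-0.3,-0.5,0,0,0.13,-1,-20,-0.4,-0.5,0,0,0.15,-1,-22,-0.4,-0.5,0.01,0,0.17,-1,-23.1,-0.4,-0.4,0.013,-0.005,0.177,-1,-23.1,-0.4,-0.4,0.013,-0.005,0.177]' 60;python3 -c "
from h import *
T=tcp();print(T[:3,3]);snap('side','s26',(250,60,400,210),5);snap('wrist','w26')
go([.600,-.128,.12],Rm=trayR(-.181,0)[3])"
```

```text
t: 27.15
tcp_pos: [0.5998, -0.131, 0.2467]
tool_rot: [-3.14, 0.001, 1.385]
contact_force: [0.0, -0.7, -1.8]
finger_gap: 0.0174
[ 0.59978785 -0.13102717  0.24667011]
d [-0.23  0.02 12.76] w [-0.001 -0.002  0.002] minrows 3.1
```

View pics/w26.png

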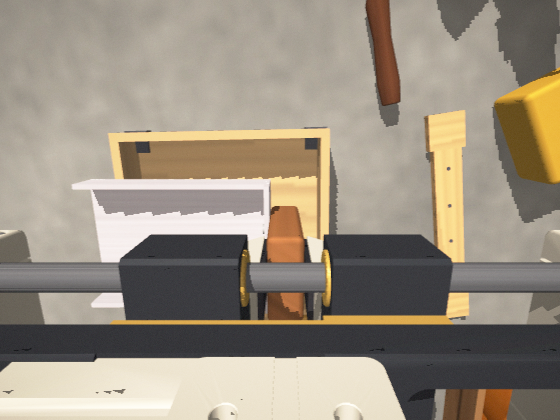

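View pics/s26.png

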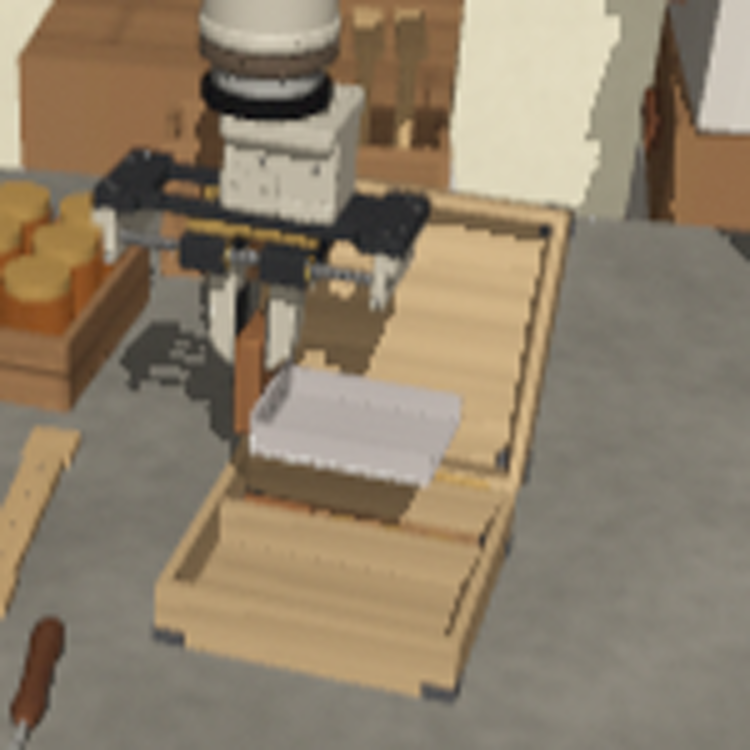

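```bash
python3 -m jog '[-1,0,0,2,0,0,0,-1,0,0,4,0,0,0,-1,0,0,5,0,0,0,-1,0,0,5,0,0,0,-1,0,0,5,0,0,0]' 60;python3 -c "
from h import *
T=tcp();print(T[:3,3]);
go([.600,-.1285,.12],Rm=trayR(-.181,0)[3])"
```

```text
t: 27.67
tcp_pos: [0.6002, -0.1239, 0.1974]
tool_rot: [-3.14, -0.003, 1.394]
contact_force: [-0.9, -0.6, -0.8]
finger_gap: 0.018
[ 0.60023851 -0.12392666  0.19742547]
d [-0.48  0.07  7.74] w [-0.002 -0.003  0.004] minrows 1.9
```

```bash
python3 -m jog '[-1,-0.4,0,1.5,0,0,0,-1,-0.4,0,3.5,0,0,0,-1,-0.4,0,5.5,0,0,0,-1,-0.4,0,6.5,0,0,0,-1,-0.4,0,7,0,0,0,-1,-0.4,0,7.3,0,0,0,-1,-0.4,0,7.6,0,0,0,-1,-0.4,0,7.8,0,0,0,-1,-0.4,0,7.9,0,0,0]' 60;python3 -c "
from h import *
T=tcp();print(T[:3,3]);snap('side','s27',(250,60,400,210),5)"
```

```text
t: 28.42
tcp_pos: [0.6003, -0.1275, 0.1197]
tool_rot: [-3.141, -0.003, 1.394]
contact_force: [-3.5, 1.0, 11.2]
finger_gap: 0.0175
[ 0.60025262 -0.12750883  0.11972614]
```

View pics/s27.png

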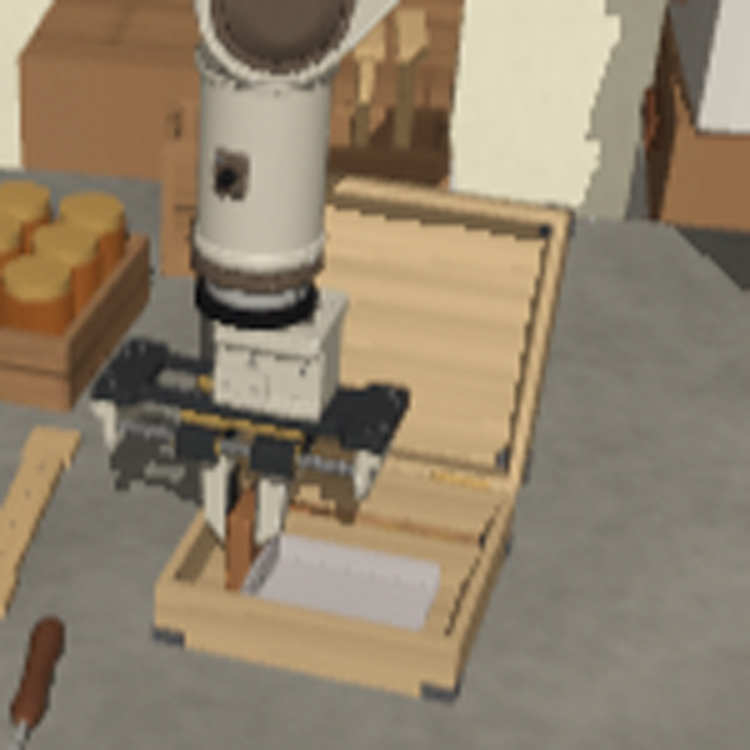

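```bash
python3 -m jog '[-0.3,0,0,0,0,0,0,-0.3,0,0,0,0,0,0,-0.3,0,0,0,0,0,0,-0.3,0,0,-2,0,0,0,-0.3,0,0,-6,0,0,0,-0.3,0,0,-10,0,0,0,-0.3,0,0,-14,0,0,0,-0.3,0,0,-18,0,0,0,-0.3,0,0,-22,0,0,0,-0.3,0,0,-25,0,0,0]' 30;python3 -c "
from h import *
snap('side','s28',(250,60,400,210),5)
T=tcp();snap('wrist','w28');print(T[:3,3],sense()['joints'].round(2))
go([.49,-.335,.42],[np.pi,0,-.181])"
```

```text
t: 29.3
tcp_pos: [0.6008, -0.1279, 0.3739]
tool_rot: [3.138, -0.002, 1.395]
contact_force: [0.8, 0.1, 0.2]
finger_gap: 0.0319
[ 0.60309035 -0.12775473  0.37968151] [ 0.75  0.44 -0.81  1.54  0.33  1.29 -0.27]
d [-22.38  -7.43  -4.46] w [ 0.007 -0.01   1.575] minrows 12.6
```

View pics/s28.png

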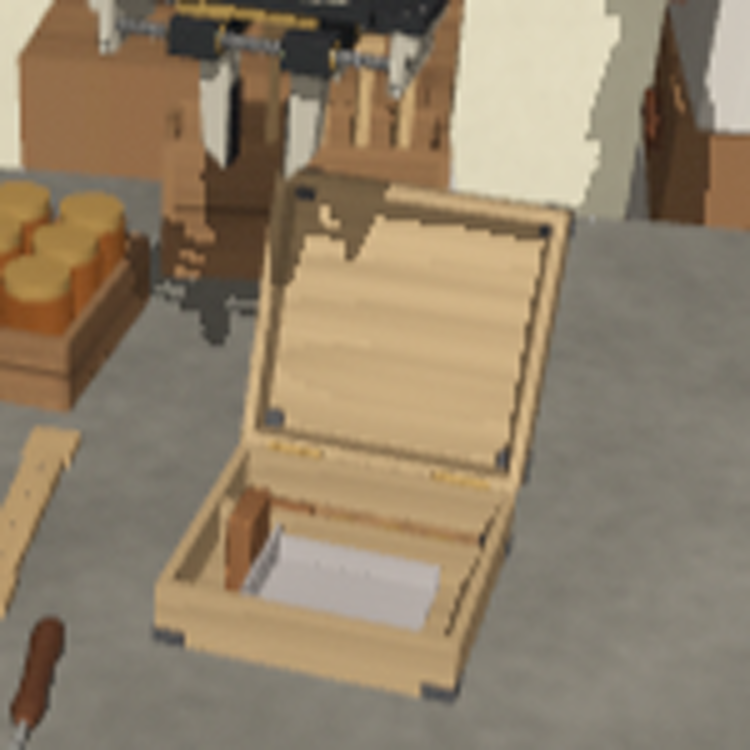

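View pics/w28.png

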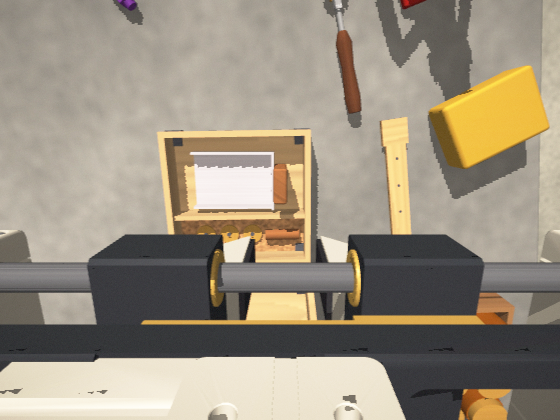

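```bash
python3 -m jog '[-0.5,-2,-0.7,-1,0,0,0.12,-0.5,-5,-1.6,-2,0,0,0.25,-0.5,-8,-2.6,-3,0,0,0.37,-0.5,-11,-3.6,-4,0,0,0.5,-0.5,-14,-4.6,-4.5,0,0,0.62,-0.5,-17,-5.6,-4.5,0,0,0.75,-0.5,-20,-6.6,-4.5,0,0,0.87,-0.5,-22.4,-7.4,-4.5,0,0,1,-0.5,-22.4,-7.4,-4.5,0,0,1.12,-0.5,-22.4,-7.4,-4.5,0,0,1.25]' 30;python3 -c "
from h import *
go([.489,-.372,.40],[np.pi,0,-.181])"
```

```text
t: 30.23
tcp_pos: [0.4883, -0.3379, 0.4194]
tool_rot: [3.14, -0.009, 0.138]
contact_force: [0.0, 0.5, 0.8]
finger_gap: 0.0231
d [-0.42  3.38  1.94] w [-0.    -0.009  0.319] minrows 2.6
```

```bash
python3 -m jog '[-0.5,-0.4,1.5,2,0,0,0.12,-0.5,-0.4,3.4,4,0,0,0.24,-0.5,-0.4,3.4,6,0,0,0.319,-0.5,-0.4,3.4,8,0,0,0.319,-0.5,-0.4,3.4,8,0,0,0.319,-0.5,-0.4,3.4,8,0,0,0.319]' 30;python3 -c "
from h import *
go([.489,-.376,.235],[np.pi,0,-.181])
T=tcp();snap('wrist','w30');print([proj('wrist',np.array([.489,-.376,.188])+s*np.array([.984,-.18,0]),T) for s in(-.048,.0,.048)])
snap('side','s30',(270,50,400,150),5)"
```

```text
t: 30.73
tcp_pos: [0.4892, -0.3715, 0.338]
tool_rot: [-3.138, -0.006, -0.18]
contact_force: [0.3, -0.3, 0.4]
finger_gap: 0.0227
d [-0.    0.47 10.3 ] w [-0.003 -0.006  0.001] minrows 2.5
[(np.float64(292.2814994331686), np.float64(270.1549120981964)), (np.float64(292.73510847379447), np.float64(213.95134433966652)), (np.float64(293.2325165600721), np.float64(152.32093890908175))]
```

View pics/w30.png

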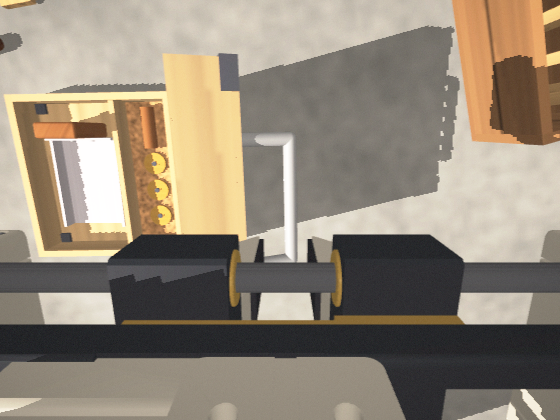

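View pics/s30.png

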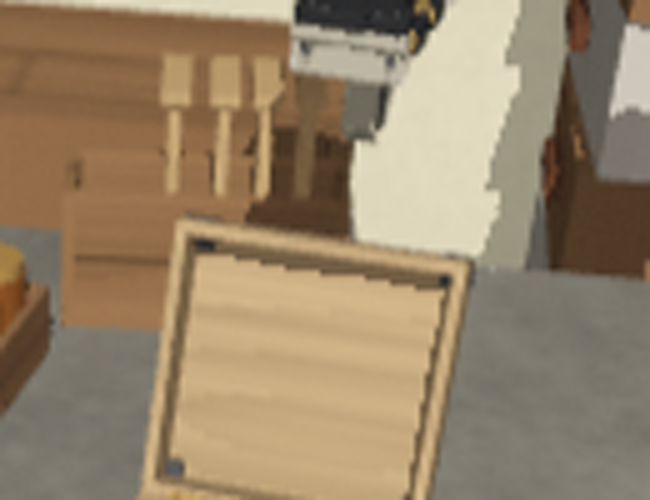

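```bash
python3 -m jog '[-0.5,0,0.3,3,0,0,0,-0.5,0,0.35,5.5,0,0,0,-0.5,0,0.35,7.5,0,0,0,-0.5,0,0.35,9,0,0,0,-0.5,0,0.35,9.8,0,0,0,-0.5,0,0.35,9.8,0,0,0]' 25;python3 -m jog '[-1,0,0,0,0,0,0,-1,0,0,0,0,0,0,-1,0,0,0,0,0,0,-1,0,0,0,0,0,0]' 25;python3 -c "
from h import *
T=tcp();print(T[:3,3]);snap('wrist','w31')
snap('scene','sc31',(120,20,320,200),4)
h=np.array([.5136,-.242,.045]);d=T[:3,3]-[0,0,.047]-h;print('bar wrt hinge back,up',d[:2]@[-.18,-.984],d[2])"
```

```text
t: 31.33
tcp_pos: [0.4907, -0.3753, 0.242]
tool_rot: [-3.14, -0.01, -0.18]
contact_force: [-0.3, -0.0, -0.1]
finger_gap: 0.0233
t: 31.67
tcp_pos: [0.4916, -0.3756, 0.2437]
tool_rot: [-3.141, -0.012, -0.179]
contact_force: [-0.1, 1.5, 3.4]
finger_gap: 0.0091
[ 0.49161701 -0.37561491  0.24368922]
bar wrt hinge back,up 0.13543400926184898 0.1516892239321494
```

View pics/sc31.png

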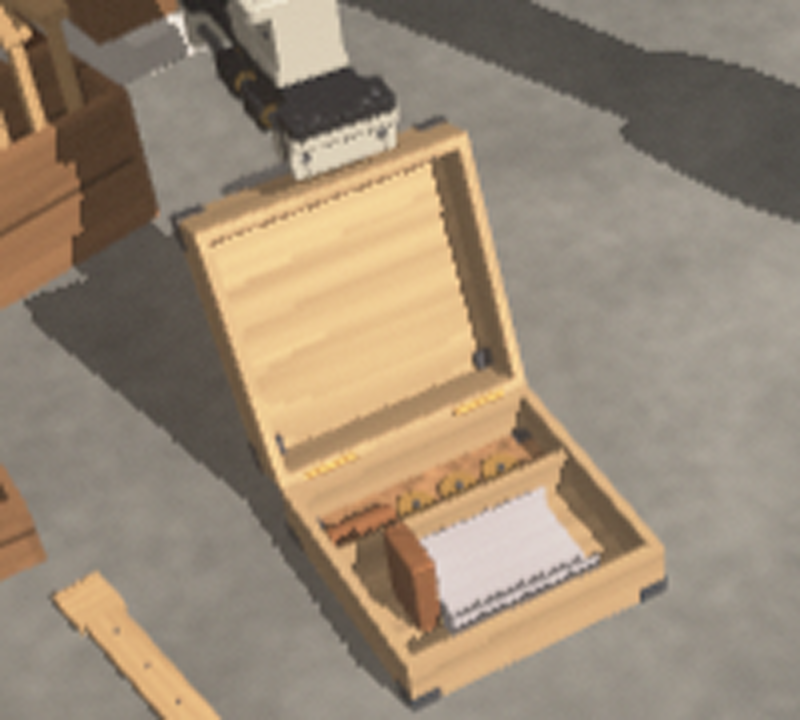

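```bash
python3 -m jog '[-1,0,-0.7,-0.65,0,0,0,-1,0,-1.5,-1.3,0,0,0,-1,0,-3.1,-2.45,0,0,0,-1,0,-4.8,-3.4,0,0,0,-1,0,-6.65,-4.2,0,0,0,-1,0,-8.55,-4.8,0,0,0,-1,0,-10.5,-5.2,0,0,0,-1,0,-12.45,-5.45,0,0,0,-1,0,-14.4,-5.45,0,0,0,-1,0,-14.4,-5.45,0,0,0]' 25;python3 -c "
from h import *
T=tcp();print(T[:3,3]);
h=np.array([.5136,-.242,.045]);d=T[:3,3]-[0,0,.047]-h;print('bar wrt hinge back,up',d[:2]@[-.18,-.984],d[2],sense()['contact_force'])
snap('side','s32',(250,40,400,210),4)"
```

```text
t: 32.6
tcp_pos: [0.5168, -0.2271, 0.2998]
tool_rot: [-3.14, -0.011, -0.172]
contact_force: [-4.2, 2.2, 7.0]
finger_gap: 0.0089
[ 0.51677724 -0.22709519  0.2997882 ]
bar wrt hinge back,up -0.015238239090317473 0.20778820264617875 [-4.19618748  2.24735907  6.99276717]
```

View pics/s32.png

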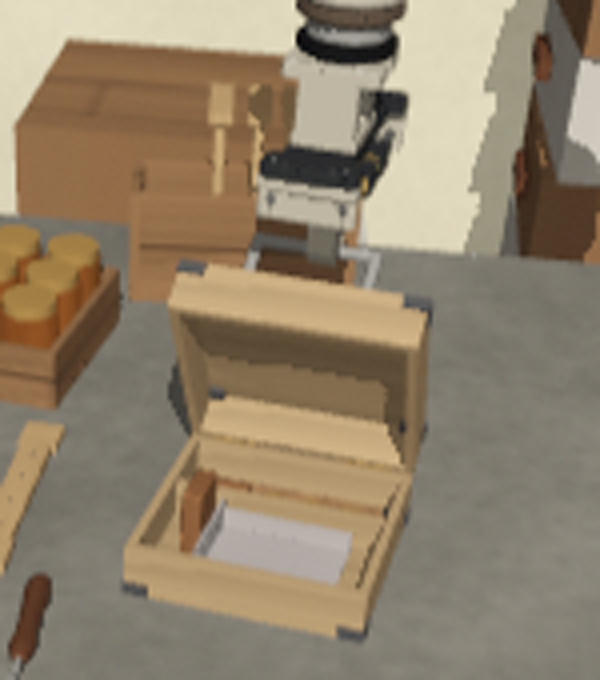

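```bash
python3 -m jog '[-1,0,-1.2,0.15,0,0,0,-1,0,-3.2,0.5,0,0,0,-1,0,-5.05,1.05,0,0,0,-1,0,-6.9,1.8,0,0,0,-1,0,-8.65,2.75,0,0,0,-1,0,-10.3,3.85,0,0,0,-1,0,-11.8,5.1,0,0,0,-1,0,-13.2,6.5,0,0,0,-1,0,-14.45,8.05,0,0,0,-1,0,-14.45,8.05,0,0,0]' 25;python3 -c "
from h import *
T=tcp();print(T[:3,3]);
h=np.array([.5136,-.242,.045]);d=T[:3,3]-[0,0,.057]-h;print('bar wrt hinge back,up',d[:2]@[-.18,-.984],d[2],sense()['contact_force'])
snap('side','s33',(250,40,400,210),4)"
```

```text
t: 33.48
tcp_pos: [0.5414, -0.0823, 0.218]
tool_rot: [-3.139, -0.008, -0.168]
contact_force: [-0.5, 2.9, 0.2]
finger_gap: 0.0088
[ 0.54141957 -0.08228761  0.21800543]
bar wrt hinge back,up -0.16216451191799497 0.11600543386333516 [-0.48029303  2.88143995  0.24056752]
```

View pics/s33.png

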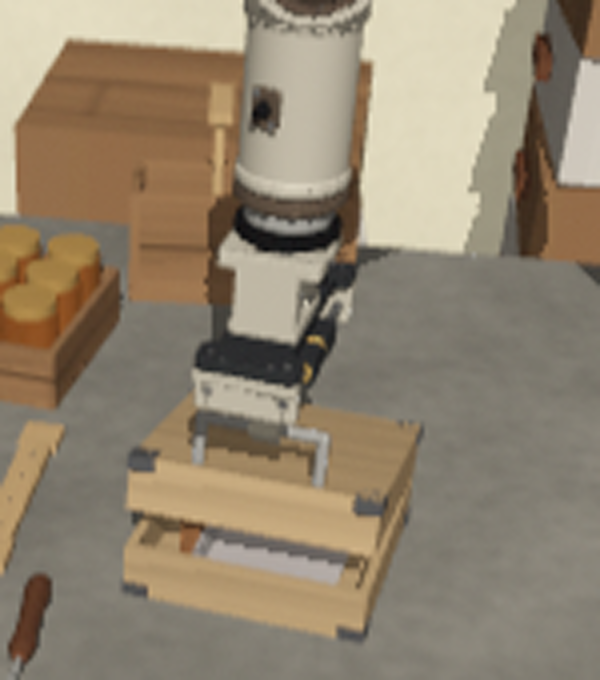

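```bash
python3 -m jog '[-1,0,-0.5,0.8,0,0,0,-1,0,-1,1.6,0,0,0,-1,0,-1.4,2.4,0,0,0,-1,0,-1.7,3,0,0,0,-1,0,-1.8,3.3,0,0,0,-1,0,-1.8,3.4,0,0,0,-1,0,-1.8,3.4,0,0,0]' 25;python3 -c "
from h import *
T=tcp();print(T[:3,3],sense()['contact_force'])
snap('side','s34',(250,40,400,210),4)"
```

```text
t: 34.12
tcp_pos: [0.5446, -0.0638, 0.1849]
tool_rot: [-3.137, -0.007, -0.168]
contact_force: [-2.3, 5.9, 0.1]
finger_gap: 0.009
[ 0.54459899 -0.06375813  0.18489529] [-2.3081537   5.9125713   0.12902557]
```

View pics/s34.png

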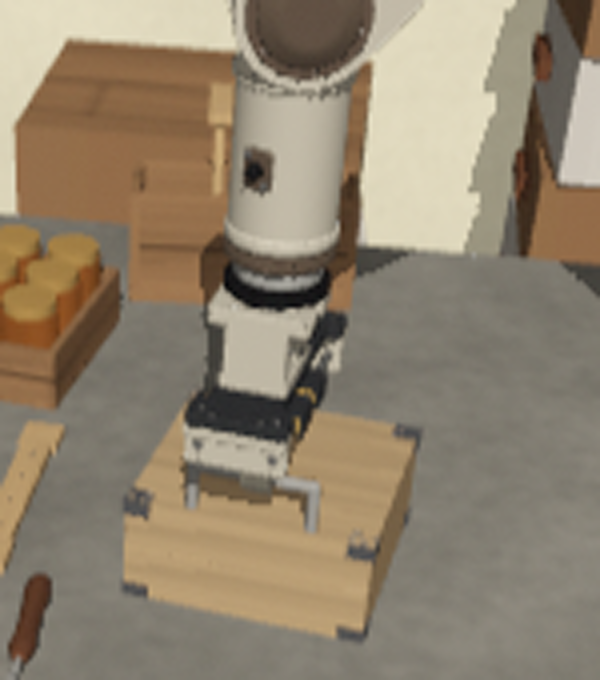

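```bash
python3 -m jog '[-1,0,0,0.2,0,0,0,-0.3,0,0,0.2,0,0,0,-0.3,0,0,0.2,0,0,0,-0.3,0,0,0,0,0,0,-0.3,0,0,-4,0,0,0,-0.3,0,0,-8,0,0,0,-0.3,0,0,-12,0,0,0,-0.3,-4,0,-15,0,0,0,-0.3,-8,0,-15,0,0,0,-0.3,-12,0,-15,0,0,0]' 25;python3 -m jog '[-0.3,0,3,0,0,0,0,-0.3,0,6,0,0,0,0,-0.3,0,9,0,0,0,0,-0.3,0,12,0,0,0,0,-0.3,0,12,0,0,0,0]';python3 -c "
from h import *
snap('side','s35');snap('scene','sc35')
a=cv2.imread('pics/sc35.png')[110:330,170:450];cv2.imwrite('pics/sc35c.png',cv2.resize(a,None,fx=2.8,fy=2.7,interpolation=cv2.INTER_CUBIC))
a=cv2.imread('pics/s35.png')[220:310,280:390];cv2.imwrite('pics/s35c.png',cv2.resize(a,None,fx=6,fy=6,interpolation=cv2.INTER_CUBIC))"
```

```text
t: 35.0
tcp_pos: [0.4292, -0.0449, 0.3362]
tool_rot: [-3.137, -0.012, -0.169]
contact_force: [-0.2, 0.8, 0.4]
finger_gap: 0.0319
t: 35.42
tcp_pos: [0.4074, -0.1699, 0.3359]
tool_rot: [-3.14, -0.013, -0.178]
contact_force: [-0.1, -0.3, 0.8]
finger_gap: 0.0318
```

View pics/s35.png

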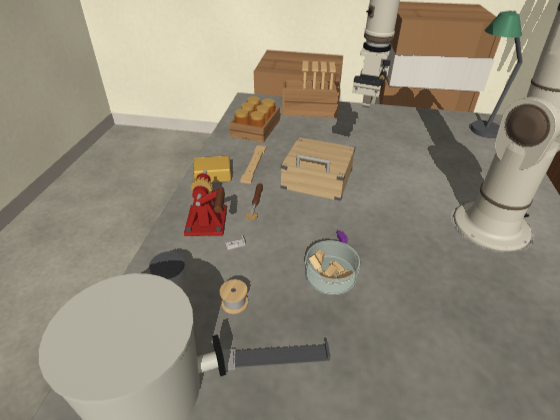

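View pics/sc35c.png

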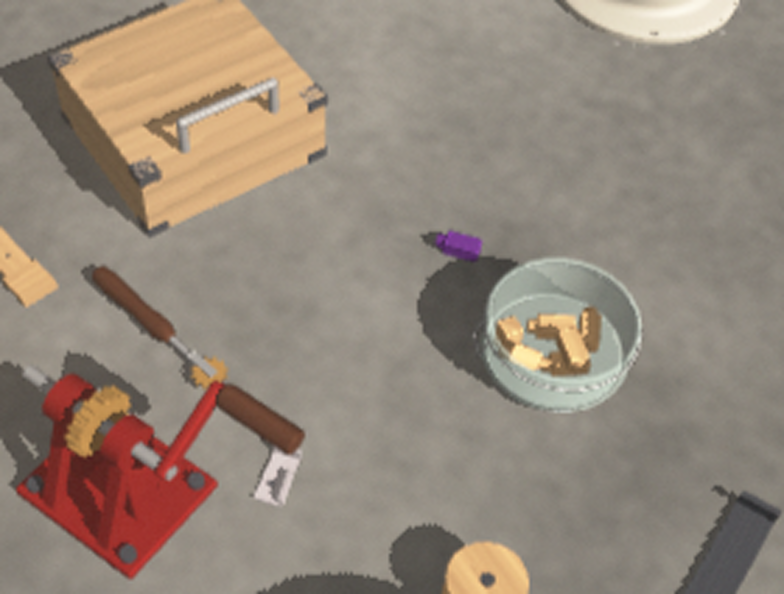

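View pics/s35c.png

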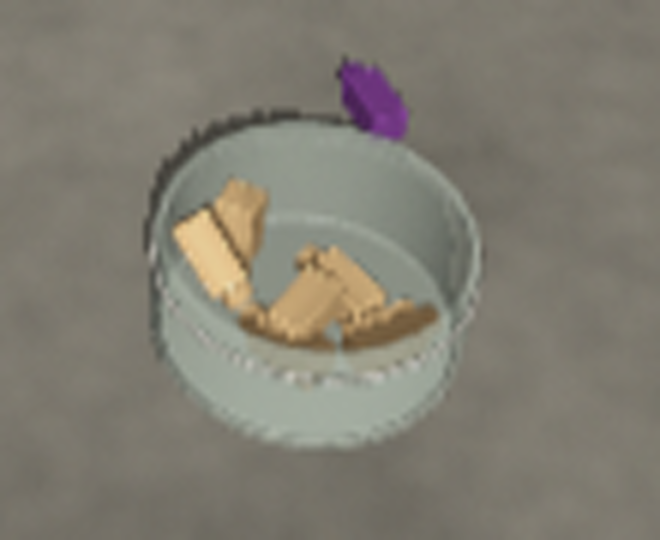

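```bash
python3 -c "
from station import order,sense
print(order.job_done(),sense()['t'])"
```

```text
the job is handed in; nothing more can be done
the job is handed in; nothing more can be done
```

The job is done and handed in at about 35.5 s of the 210 s allowed. It gives no verdict, so the checks below are my own.

I opened the lid until it stayed open by itself. I then lifted out the tray, tipped its two pegs into the jar and set the empty tray down on the bench. Next I put both bench pegs in the jar, laid the tray back flat in the front bay with its lip toward the case's -y side, and guided the lid shut.

**Last checks:**
- **Pegs:** the final pictures show six pegs in the standing jar and no peg-coloured pieces left on the bench. A wrist view of the area by the lamp, which the fixed cameras see poorly, also showed none.
- **Case:** the lid is shut and the arm is clear of it. I saw the tray lying flat and empty just before closing.
- **Bystanders:** the purple look-alike and the tools and other parts look unmoved; I judged this by eye only.

**What did not go exactly to plan:**
- **Jar shift:** the jar moved a centimetre or two while I picked the first bench peg. I take this for the announced knock. I re-measured it and dropped the pegs at its new place.
- **Push on the pile:** the wrist force reached about 35 N when I lowered the second bench peg onto the pegs in the jar. Nothing tipped. That peg came to rest leaning against the inside wall, below the rim.

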